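# Load the baking sheet into the cooling rack

## Robot

A 6-joint arm with a two-finger parallel gripper is mounted at the origin on the work surface. World frame = base frame: x ahead of the robot, y to its left, z up, the work surface at z = 0. Lengths are in mm, angles in degrees, forces in N, time in s.
With the tool pointing down it reaches from about 350 to 850 mm from the base axis. Payload 8.1 kg.
Tool frame: the origin (TCP) lies between the finger pads; the fingertips stand ahead of it and the grasp point (between the pads) lies 2 mm behind it (nose_length is the z of the fingertips in the tool frame, in mm); z points along the fingers, y is the direction in which the jaws open and shut (so a half turn about z gives the same grasp; the last joint's range is limited). The gripper opens to 85 mm and grips with 20 to 120 N. Pads are 22 mm wide; open, the fingers measure 114 mm over their backs; the gripper's body (76 mm by 85 mm) begins 54 mm behind the grasp point. The pads swing forward as they close: fully open they stand 13 mm farther back than shut.
Start: joints at [64.148, 7.471, 85.268, -0, 87.261, -4.893], TCP at [214.597, 560.316, 248.292] pointing down, gripper open.
Joint ranges: [-169.43, 169.43], [-51.17, 129.36], [1.28, 143.12], [-76.62, 256.62], [0, 156.53], [-152.29, 152.29]. Speed limits (degrees/s): [136.94, 136.94, 159.86, 180, 180, 180].

## Interface

Orientations are given as [roll, pitch, yaw] about the fixed x, y, z axes, in that order (R = Rz(yaw) Ry(pitch) Rx(roll)).
In Python, from bench import * gives the robot as it stands.
- The arm moves only by the tool jog_arm, never from a script. Its argument "plan" is a list of rows, each a list of 3 entries, a list of its own where there are three numbers: the turn, a rotation vector about the tool's x, y, z in degrees, then the shift along the tool's x, y, z in m, then the gripper's target within -1 to 1 (fully open at 1, half-way at 0, shut at -1). A call has 1 to 12 rows; each row is the pose to reach, as a shift and turn from the pose commanded when the call began, along the tool's axes at that moment; what a row does not reach only later rows make up. A row lasts 1/8 s, in which the tool goes at most 62.5 mm and 10.7 degrees, less where a joint would pass 70% of its speed; a pose out of reach is approached as far as the arm can. A call with a gripper value outside its range is refused whole. The fingers move at their own pace and stop on an object; "force" is the grip in N (left out, the last holds). Time passes only in rows, so rows that repeat a pose let the fingers close. It gives the time, the measured TCP pose, the force and the opening at its end, in the units of the state.
- sense(): the state, without advancing time (a new reading comes with each control period).
- snapshot(name): name is "scene" or "top"; returns (picture, depth): 420x560x3 uint8, blue, green, red; 420x560 float32, mm along the optical axis (not along the pixel's ray), 0 where there is no reading.
- camera_info(name): a dict with "fov_y" (degrees; the focal length in pixels is half the picture's height over the tangent of half this angle, whatever the lens; pixels are square), "cx", "cy" (the principal point, pixels), "dist_coeffs" ([k1, k2, p1, p2, k3] as OpenCV has them; the pictures are not rectified), "origin" and "orientation" of the camera in the world. Camera axes: x right, y down, z forward; pixel columns grow to the right and rows downward; lengths in mm; the calibration is good to about 2 mm. A picture is of the moment at which its call begins. camera_info takes no time and is no camera call.
- hand_in(): hands the job in, once; it reports no verdict.
The state is a dict: "time": time; "joint_pos": joint angles; "qd": joint speeds; "joint_efforts": joint torques, N m; "tool_pos": TCP position; "tcp_rot": TCP orientation; "ft_force": force on the tool from outside, world axes, zero at the start; "wrist_torque": the same for the moment, N m; "finger_gap": finger opening in mm.
Only numpy, scipy, OpenCV 4.12 (cv2) and the standard library are available. Lean on these libraries where they do the work, as an engineer would, in place of code of your own. Each camera call takes 0.05 s, during which the arm holds its last target.

## Task

Swing the cooling rack's wire gate right out of the way, then lift the baking sheet off the cutting board by its upright grip and slide it, grip outwards, onto the middle one of the rack's three rail pairs until it is fully home against the rear stop. Let go of it, then swing the gate fully shut in front of it. Leave the bowl, the plate, the can opener and the scoop where they are.

Things in the scene. Friction and masses are not known exactly. Their poses are not given: they have to be found in the camera images.
- sheet_grip (a point): Black upright block at one end of the baking sheet, 18 mm thick (x), 36 wide (y), 44 tall: 4 to 48 mm above the sheet's underside. This point is its centre, 26 mm above the underside level, 225 mm from the sheet's centre. x points from grip along the sheet (the way it slides in), y left, z up. It starts standing free beyond the board's edge. A flat tang 26 mm wide joins it to the tray.
- sheet_mid (a point): Centre of the underside of the same baking sheet, axes as sheet_grip: a bare aluminium tray 240 mm long (x), 165 wide (y), floor 4 mm, rim 13 mm high overall, 0.2 to 0.34 kg with its grip. Loose, starts level on the board.
- board: Heavy light-wood cutting board 260 x 200 x 18 mm under the sheet, fixed; origin at the centre of its underside, x along its length.
- middle_rails (a point): Where sheet_mid lies when the sheet is home on the cooling rack's middle rail pair; at the ledges' top. x is the sliding-in direction, y left, z up. The rack is an open metal frame, fixed, with three rail pairs 55 mm apart in height; its own height varies. Rails run from 125 mm before this point to 120 mm beyond, where a 12 mm high cross stop ends each pair. Corner legs end 100 mm above here.
- rack_mouth (a point): Front end of the middle rail pair, mid-way between the rails: 125 mm in -x of middle_rails, same height and axes. L-shaped rails: ledges 4 mm thick, inner edges 141 mm apart, bent down 7 mm over the first 20 mm; side guides 18 mm high, 175 mm apart (sheet 165), flared to about 183 at the mouth. With the sheet home its grip stays outside, 100 mm before this point.
- gate (a joint): Angle in rad of the gate at the rack's mouth: 0 fully shut (end stop; starts within 0.3 of it), to 2.6 swung outwards, clockwise seen from above. Stays where left; 1 to 2 N at the pin moves it. Two upright wires, one on the hinge axis, one 60 mm from it, joined by arms. Shut, it points in -y of middle_rails and stands 16 mm before a sheet that is home. Past 1.5 it clears the sheet.
- gate_pin (a point): Centre of the gate's handle: an upright black round pin 16 mm in diameter, standing on the gate's upper arm above the outer wire, 60 mm from the hinge axis. It is free for 24 mm above and below this point, with open space all round it.
- gate_pivot (a point): Point on the gate's vertical hinge axis, at the height of gate_pin's centre: 140 mm in -x and 100 mm in +y of middle_rails, 137 mm above it. Axes as middle_rails.
- bowl: Bystander: loose stainless steel bowl, rim diameter 150 mm, height 60 mm; origin at the centre of its underside.
- plate: Bystander: loose white ceramic plate, diameter 170 mm, height 20 mm; origin at the centre of its underside.
- can_opener: Bystander: loose steel can opener lying flat, 150 mm long, 30 mm high; origin on the table near its head, handles to its -x.
- scoop: Bystander: loose clear plastic scoop lying on the table, 175 mm long, 60 mm wide, 34 mm high; origin on the table at the back of its pan, handle to its -x.

How it is judged (in metres and radians):
On the way, in this order (a step that is already met when the one before it is completed fails the run):
1. the gate is swung out of the way (past 1.5 rad) (value of joint gate above 1.5 rad), for 0.2 s.
2. the sheet is lifted clear of the board (underside above 60 mm) with the gate still open (height (world z) of sheet_mid above 0.06 m and value of joint gate above 1.3 rad), for 0.2 s.
3. the sheet rests home on the middle rails, let go, the gate still open (x of sheet_mid in the frame of middle_rails between -0.01 and 0.008 m and y of sheet_mid in the frame of middle_rails between -0.01 and 0.01 m and z of sheet_mid in the frame of middle_rails between -0.004 and 0.006 m and angle between the x axis of sheet_mid and the x axis of middle_rails, either way round below 0.09 rad and angle between sheet_mid's own z axis and vertical below 0.06 rad and contact force between the fingers and sheet below 0.2 N and value of joint gate above 0.6 rad), for 0.2 s.
4. the gate is shut in front of it (value of joint gate below 0.2 rad), for 0.2 s.
At the end, for the whole second after the job is handed in: The sheet rests on the middle rail pair, let go and still, within 10 mm of home along and across the rails (8 mm at the rear stop), its underside between 4 mm below and 6 mm above the rails' height, level within 0.06 rad and straight within 0.09 rad; the gate is within 0.2 rad of fully shut (x of sheet_mid in the frame of middle_rails between -0.01 and 0.008 m and y of sheet_mid in the frame of middle_rails between -0.01 and 0.01 m and z of sheet_mid in the frame of middle_rails between -0.004 and 0.006 m and angle between the x axis of sheet_mid and the x axis of middle_rails, either way round below 0.09 rad and angle between sheet_mid's own z axis and vertical below 0.06 rad and value of joint gate below 0.2 rad and linear speed of sheet below 0.02 m/s); the robot touches nothing.
It fails at once if the bowl is pushed more than 30 mm from its place (distance of bowl from where it was at the start of the episode above 0.03 m).
It fails at once if the plate is pushed more than 30 mm from its place (distance of plate from where it was at the start of the episode above 0.03 m).
It fails at once if the can opener is pushed more than 30 mm from its place (distance of can_opener from where it was at the start of the episode above 0.03 m).
It fails at once if the scoop is pushed more than 30 mm from its place (distance of scoop from where it was at the start of the episode above 0.03 m).
It also fails if it takes over 72 s, if anything falls off the work surface, if the arm or the gripper's body presses on something with over 40 N, if the wrist force passes 120 N, or if a joint passes its speed limit or range.

## Working session

There is one attempt and no reset: what is moved stays moved. The work goes in short steps, Python scripts to look and compute and a tool call to move; the robot and the scene stay as the last step left them, time stands still between calls to the robot, and variables do not carry over. Pictures are saved under pics/ and viewed, and the job is handed in when it is done.

Besides the shell and the picture viewer there is one more tool, called after "Call:" as name(argument=value, ...), one argument or row to a line, values as JSON. jog_arm: Moves the arm, as the interface text tells. Its arguments: {"type":"object","properties":{"plan":{"type":"array","items":{"type":"array"}},"force":{"type":"number"}},"required":["plan"]}

```bash
ls; mkdir -p pics
python3 - <<'E'
from bench import *
import cv2,numpy as np
print(sense())
for n in("scene","top"):
    print(camera_info(n))
    p,d=snapshot(n); cv2.imwrite(f"pics/{n}0.png",p); np.save(f"pics/{n}0.npy",d)
E
```

```text
pics
{'time': 0.0, 'joint_pos': array([ 6.41498826e+01,  7.51381602e+00,  8.53289413e+01, -5.97911858e-04,
        8.72615492e+01, -4.89317278e+00]), 'qd': array([ 0.06670487, -0.11814667,  0.00210998,  0.01836838,  0.02546335,
        0.1032612 ]), 'joint_efforts': array([-1.92088904e-03, -5.69427001e+01, -5.00529742e+01, -5.06673114e-04,
        1.57168804e-02, -5.43649605e-06]), 'tool_pos': array([214.35862555, 559.85196529, 247.26111183]), 'tcp_rot': array([-1.79896023e+02, -8.30215249e-03,  1.59043077e+02]), 'ft_force': array([ 0.41349818, -0.39541493, -0.80354334]), 'wrist_torque': array([ 0.0110917 ,  0.00385104, -0.01671473]), 'finger_gap': 85.37015384356897}
{'fov_y': 47.92145711925971, 'cx': 280.2260696205938, 'cy': 219.45481545614612, 'dist_coeffs': array([-0.16337106,  0.        ,  0.        ,  0.        ,  0.        ]), 'origin': array([1034.59451068,  738.90985158,  779.14189634]), 'orientation': array([-124.67320037,   -0.95739428,  147.58074183])}
{'fov_y': 42.7674007814658, 'cx': 277.93799356754977, 'cy': 210.48243265039017, 'dist_coeffs': array([-0.19718283,  0.        ,  0.        ,  0.        ,  0.        ]), 'origin': array([ 461.8475583 ,   -5.21085338, 1432.32232681]), 'orientation': array([-176.14317369,   -1.00638726,  -88.45972174])}
```

View pics/scene0.png

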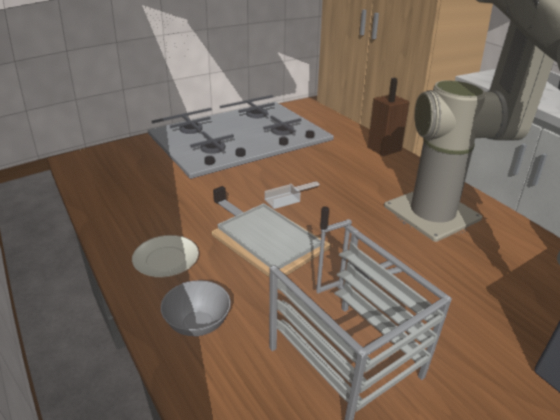

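View pics/top0.png

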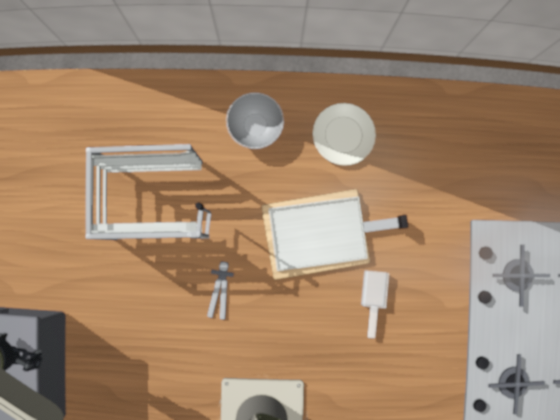

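The scene view shows the rack in front with its gate pin at about (324,215), and the sheet on the board with its grip at (220,195). In the top view the rack mouth faces right, the pin is at about (200,206) and the grip at (403,222). Next I'll enlarge crops to measure.

```bash
cat > h.py <<'E'
import cv2,numpy as np
from bench import *
from scipy.spatial.transform import Rotation as R
def K(n):
    c=camera_info(n); f=210/np.tan(np.radians(c['fov_y']/2))
    return np.array([[f,0,c['cx']],[0,f,c['cy']],[0,0,1]]),np.array(c['dist_coeffs']),np.array(c['origin']),R.from_euler('xyz',c['orientation'],degrees=True).as_matrix()
def ray(n,uv):
    k,d,o,r=K(n); q=cv2.undistortPoints(np.array(uv,float).reshape(-1,1,2),k,d).reshape(-1,2)
    return o,np.c_[q,np.ones(len(q))]@r.T
def atz(n,uv,z):
    o,v=ray(n,uv); return o+v*((z-o[2])/v[:,2])[:,None]
def atd(n,uv,D):
    o,v=ray(n,uv); return o+v*np.array([D[int(round(b)),int(round(a))] for a,b in uv])[:,None]
def cloud(n,D):
    g=np.mgrid[0:420,0:560]; uv=np.stack([g[1].ravel(),g[0].ravel()],1)
    o,v=ray(n,uv); return (o+v*D.ravel()[:,None]).reshape(420,560,3)
def proj(n,P):
    k,d,o,r=K(n); return cv2.projectPoints((np.array(P,float)-o)@r,np.zeros(3),np.zeros(3),k,d)[0].reshape(-1,2)
def tri(uvs,uvt):
    o1,a=ray('scene',[uvs]);o2,b=ray('top',[uvt]);a=a[0]/np.linalg.norm(a[0]);b=b[0]/np.linalg.norm(b[0])
    s=np.linalg.lstsq(np.c_[a,-b],o2-o1,rcond=None)[0]; p,q=o1+a*s[0],o2+b*s[1]; return (p+q)/2,np.linalg.norm(p-q)
def crop(im,x0,y0,w,h,s,name):
    c=cv2.resize(im[y0:y0+h,x0:x0+w],None,fx=s,fy=s,interpolation=cv2.INTER_CUBIC)
    for i in range(0,w,10):
        cv2.line(c,(i*s,0),(i*s,6 if i%50 else 14),(0,0,255),1)
        if (x0+i)%20==0: cv2.putText(c,str(x0+i),(i*s,22),0,.35,(0,0,255),1)
    for i in range(0,h,10):
        cv2.line(c,(0,i*s),(6,i*s),(0,0,255),1)
        if (y0+i)%20==0: cv2.putText(c,str(y0+i),(8,i*s+4),0,.35,(0,0,255),1)
    cv2.imwrite(name,c)
E
python3 - <<'E'
from h import *
s=cv2.imread('pics/scene0.png');t=cv2.imread('pics/top0.png')
crop(t,80,130,150,120,5,'pics/t_rack.png')
crop(t,250,180,170,110,4,'pics/t_sheet.png')
crop(s,260,200,190,210,3-0,'pics/s_rack.png')
crop(s,190,170,160,110,5,'pics/s_sheet.png')
D=np.load('pics/top0.npy');C=cloud('top',D)
for uv in [(403,222),(320,235),(340,135),(250,300),(200,206),(90,150),(88,237),(204,236),(190,147)]: print(uv,C[uv[1],uv[0]].round())
E
```

```text
(403, 222) [ 534. -351.   67.]
(320, 235) [ 496. -140.   22.]
(340, 135) [ 770. -191.    0.]
(250, 300) [318.  40.  -2.]
(200, 206) [545. 145. 282.]
(90, 150) [673. 417. 222.]
(88, 237) [471. 412. 219.]
(204, 236) [483. 151. 144.]
(190, 147) [685. 182. 220.]
```

View pics/t_rack.png

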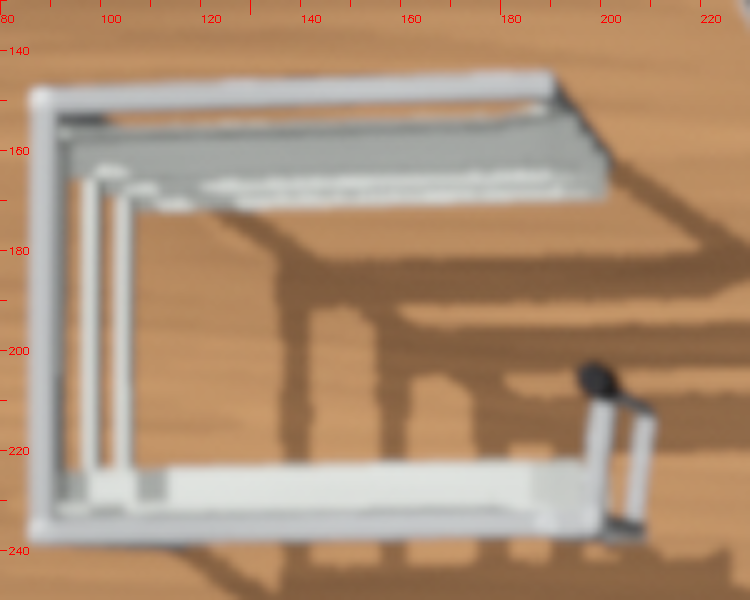

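View pics/t_sheet.png

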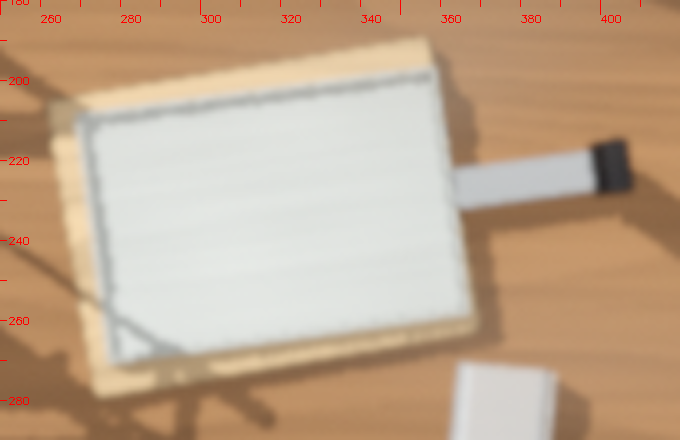

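View pics/s_rack.png

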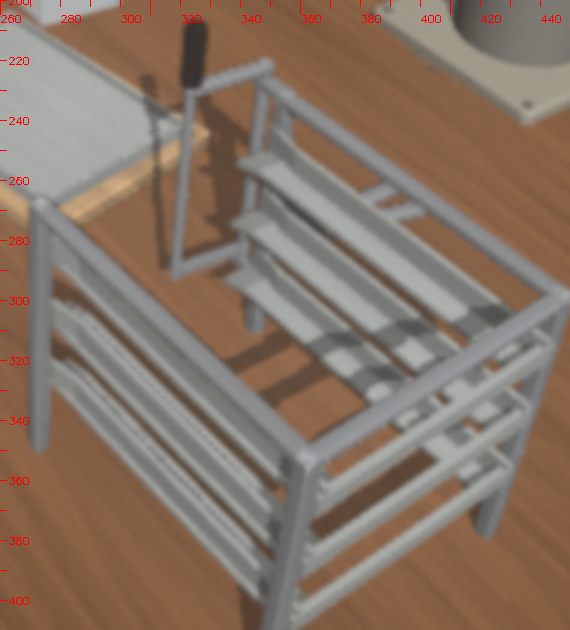

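View pics/s_sheet.png

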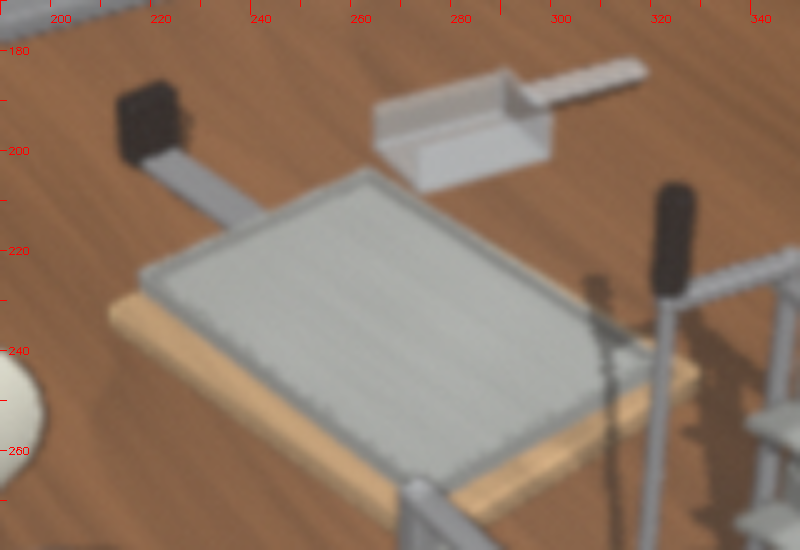

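The crops show the rack's top bars running (88,149)–(190,146) and (88,237)–(200,234) in the top view, with the pin at (198,206). The sheet corners are at about (269,207), (357,197), (366,259) and (277,270), and the grip at (403,221). Now I'll fit these from the depth clouds.

Run:
```python
from h import *
Ds=np.load('pics/scene0.npy');Dt=np.load('pics/top0.npy')
Ct=cloud('top',Dt).reshape(-1,3)[Dt.ravel()>0];Cs=cloud('scene',Ds).reshape(-1,3)[Ds.ravel()>0]
def rk(C): return C[(C[:,0]>440)&(C[:,0]<720)&(C[:,1]>100)&(C[:,1]<450)&(C[:,2]>20)&(C[:,2]<330)]
for nm,C in(('top',rk(Ct)),('scene',rk(Cs))):
    h,e=np.histogram(C[:,2],bins=np.arange(20,330,4)); print(nm,[(int(a),int(b)) for a,b in zip(e,h)])
    P=C[(C[:,2]>205)&(C[:,2]<230)]; r=cv2.minAreaRect(P[:,:2].astype(np.float32)); print(r,np.median(P[:,2]),P.min(0),P.max(0))
    pin=C[C[:,2]>240]; print('pin',len(pin),pin.mean(0),pin.min(0),pin.max(0))
# sheet
for nm,C in(('top',Ct),('scene',Cs)):
    S=C[(C[:,0]>350)&(C[:,0]<640)&(C[:,1]>-300)&(C[:,1]<0)&(C[:,2]>12)&(C[:,2]<50)]
    h,e=np.histogram(S[:,2],bins=np.arange(12,50,2)); print(nm,list(zip(e,h)))
    G=C[(C[:,0]>480)&(C[:,0]<580)&(C[:,1]>-400)&(C[:,1]<-300)&(C[:,2]>15)]; print('grip',len(G),G.mean(0),G.min(0),G.max(0), (G[G[:,2]>58]).mean(0))
```

```text
top [(20, 1), (24, 2), (28, 3), (32, 1), (36, 0), (40, 2), (44, 3), (48, 2), (52, 9), (56, 24), (60, 81), (64, 200), (68, 134), (72, 67), (76, 77), (80, 36), (84, 10), (88, 4), (92, 0), (96, 2), (100, 4), (104, 4), (108, 9), (112, 40), (116, 122), (120, 200), (124, 82), (128, 68), (132, 88), (136, 28), (140, 4), (144, 6), (148, 3), (152, 2), (156, 8), (160, 6), (164, 14), (168, 121), (172, 702), (176, 718), (180, 167), (184, 83), (188, 116), (192, 223), (196, 79), (200, 4), (204, 3), (208, 7), (212, 44), (216, 514), (220, 846), (224, 165), (228, 23), (232, 68), (236, 29), (240, 4), (244, 1), (248, 2), (252, 1), (256, 2), (260, 2), (264, 1), (268, 2), (272, 5), (276, 10), (280, 20), (284, 12), (288, 0), (292, 0), (296, 0), (300, 0), (304, 0), (308, 0), (312, 0), (316, 0), (320, 0), (324, 0)]
((580.300048828125, 285.61859130859375), (214.88925170898438, 277.66845703125), 3.086454153060913) 220.8930404661096 [468.14862053 144.71563402 205.52125418] [690.01951792 429.06930013 229.52678103]
pin 62 [544.60569807 147.38487698 274.4480203 ] [500.82732967 140.65254456 240.05561454] [553.45524
[... 1988 characters left out ...]
, (np.int64(14), np.int64(175)), (np.int64(16), np.int64(352)), (np.int64(18), np.int64(626)), (np.int64(20), np.int64(1327)), (np.int64(22), np.int64(1119)), (np.int64(24), np.int64(314)), (np.int64(26), np.int64(188)), (np.int64(28), np.int64(161)), (np.int64(30), np.int64(149)), (np.int64(32), np.int64(45)), (np.int64(34), np.int64(4)), (np.int64(36), np.int64(0)), (np.int64(38), np.int64(0)), (np.int64(40), np.int64(0)), (np.int64(42), np.int64(0)), (np.int64(44), np.int64(0)), (np.int64(46), np.int64(0))]
grip 272 [ 539.67159336 -341.03135393   41.34328915] [ 518.28725754 -367.37661133   22.22130643] [ 558.73448344 -300.51057816   69.60794817] [ 541.04870534 -352.14124619   63.47893282]
```

Run:
```python
from h import *
Ds=np.load('pics/scene0.npy');Dt=np.load('pics/top0.npy')
a=np.radians(93.0); u=np.array([np.cos(a),np.sin(a)]); v=np.array([-u[1],u[0]])
o=np.array([580,285.])
for nm,D in(('top',Dt),('scene',Ds)):
    C=cloud(nm,D).reshape(-1,3)[D.ravel()>0]
    C=C[(C[:,0]>440)&(C[:,0]<720)&(C[:,1]>100)&(C[:,1]<450)&(C[:,2]>20)&(C[:,2]<330)]
    L=np.c_[(C[:,:2]-o)@u,(C[:,:2]-o)@v,C[:,2]]
    for z0,z1,t in((217,225,'topbars'),(172,180,'ledge top'),(117,126,'ledge mid'),(62,71,'ledge bot'),(128,141,'guides mid'),(185,198,'guides top')):
        Q=L[(L[:,2]>z0)&(L[:,2]<z1)]
        for sgn in(1,-1):
            S=Q[(sgn*Q[:,1]>60)&(abs(Q[:,0])<90)]
            if len(S)<20: continue
            # slope: per-bin inner and outer edge
            xs=[];e=[]
            for b in np.arange(-90,90,12):
                s=S[(S[:,0]>=b)&(S[:,0]<b+12)]
                if len(s)>5: xs.append(b+6);e.append(np.percentile(s[:,1],[4,50,96]))
            if len(xs)<3: continue
            e=np.array(e); print(nm,t,sgn,'n',len(S),'edges',np.median(e,0).round(1),'slopes deg',[round(float(np.degrees(np.polyfit(xs,e[:,k],1)[0])),2) for k in range(3)],'z',np.median(S[:,2]).round(1),'xrange',np.percentile(Q[sgn*Q[:,1]>60][:,0],[1,99]).round(1))
    Q=L[(L[:,2]>217)&(L[:,2]<225)&(abs(L[:,1])<60)&(L[:,0]>60)]; print('rear bar x',np.percentile(Q[:,0],[4,50,96]))
    for z in (64,119,174):
        Q=L[(abs(L[:,2]-z-6)<10)&(abs(L[:,1])<55)&(L[:,0]>40)]; print('stop',z,len(Q),np.percentile(Q[:,0],[4,50,96]) if len(Q) else 0)
```

```text
top topbars 1 n 362 edges [ 95.7 100.6 105.7] slopes deg [-0.04, -0.43, -0.91] z 221.1 xrange [-129.4  136.9]
top topbars -1 n 379 edges [-105.4 -100.   -94.8] slopes deg [-0.64, -0.56, -0.66] z 220.8 xrange [-106.3  138. ]
top ledge top 1 n 514 edges [72. 80. 92.] slopes deg [0.02, -0.21, 0.46] z 176.1 xrange [-109.2  134. ]
top ledge top -1 n 509 edges [-87.  -79.2 -71. ] slopes deg [0.07, -0.07, 0.09] z 176.1 xrange [-109.1  132.4]
top ledge mid -1 n 238 edges [-78.  -74.5 -71. ] slopes deg [0.57, 0.46, 0.41] z 121.3 xrange [-109.8  133.9]
top ledge bot -1 n 192 edges [-77.5 -74.7 -71.3] slopes deg [0.71, 0.68, 0.65] z 66.3 xrange [-110.2  135.1]
top guides top 1 n 133 edges [89.1 90.  91.7] slopes deg [-0.09, 0.16, -0.12] z 194.1 xrange [-112.5  136.3]
top guides top -1 n 158 edges [-90.6 -88.5 -86.9] slopes deg [-0.83, -0.7, -0.59] z 193.6 xrange [-109.4  133.4]
rear bar x [126.3951255  131.5599557  137.37670083]
stop 64 143 [134.18741912 136.75695514 141.39970171]
stop 119 146 [132.77999774 134.81494562 139.20771865]
stop 174 76 [133.94361047 135.54084014 136.88496285]
scene to
[... 856 characters left out ...]
] z 67.3 xrange [-103.4  139.7]
scene guides mid 1 n 379 edges [84.6 86.4 89.1] slopes deg [-0.42, -0.26, -0.05] z 135.7 xrange [-125.8  139.7]
scene guides mid -1 n 404 edges [-94.3 -92.7 -90.2] slopes deg [-0.23, -0.27, -0.03] z 135.9 xrange [-102.   139.7]
scene guides top 1 n 433 edges [84.2 85.9 89. ] slopes deg [-0.22, -0.08, -0.14] z 192.2 xrange [-123.6  139.8]
scene guides top -1 n 228 edges [-94.2 -93.2 -92.1] slopes deg [-0.18, -0.32, -0.29] z 188.9 xrange [-104.5  140.3]
rear bar x [126.91854886 133.57801459 138.2376588 ]
stop 64 244 [133.7829548  138.94625907 140.47204246]
stop 119 267 [133.98406203 139.13823275 140.45193344]
stop 174 298 [133.68497418 139.15423574 140.33938886]
```

```bash
cat >> h.py <<'E'
def Rt(rpy): return R.from_euler('xyz',rpy,degrees=True)
def rel(p0,r0,p1,r1):
    """shift (m) and rotvec(deg) in tool axes of pose0"""
    A=Rt(r0); return A.inv().apply(np.array(p1,float)-p0)/1000,(A.inv()*Rt(r1)).as_rotvec(degrees=True)
E
python3 - <<'E'
from h import *
import bench
print([x for x in dir(bench) if not x.startswith('_')]); print(getattr(bench,'nose_length',None))
# pin by triangulation of top-of-pin: scene px, top px
for us,ut in (((323,208),(197.5,204)),): print(tri(us,ut))
p=[214.6,560.3,248.3];r=[180,0,159.04]
print(rel(p,r,[214.6,560.3,340],r)[0]); 
print(rel(p,r,[547.5,149,340],[180,0,173.5]))
# calibration check via sheet corners (rim top z=31): top and scene
T=[(269.5,208),(357,197),(367.5,259),(278,271)]
S=[(261,204),(218,226),(273,268),(319,241)]
print(atz('top',T,31).round(1));print(atz('scene',S,31).round(1))
print('grip top', atz('top',[(397,216.5),(405.5,215),(407.5,227),(399.5,228.5)],66).round(1))
print('grip top sc', atz('scene',[(212.5,189.5),(221,186.5),(224,188.5),(215,192)],66).round(1))
E
```

```text
['PlanningError', 'camera_info', 'hand_in', 'nose_length', 'sense', 'snapshot']
17.0
(array([550.5079047 , 149.02355739, 283.26051495]), np.float64(3.9458566979545466))
[ 2.82572441e-34  1.12300111e-17 -9.17000000e-02]
(array([-0.45800077, -0.26500075, -0.0917    ]), array([ 1.42726956e-30,  1.77083927e-15, -1.44600000e+01]))
[[ 562.9   -5.    31. ]
 [ 598.5 -235.2   31. ]
 [ 435.7 -266.2   31. ]
 [ 399.   -31.7   31. ]]
[[ 449.7 -263.4   31. ]
 [ 606.4 -228.5   31. ]
 [ 570.2   -1.8   31. ]
 [ 410.2  -31.3   31. ]]
grip top [[ 547.6 -335.2   66. ]
 [ 552.1 -357.7   66. ]
 [ 521.1 -363.4   66. ]
 [ 516.7 -342.2   66. ]]
grip top sc [[ 558.9 -356.9   66. ]
 [ 529.9 -359.4   66. ]
 [ 527.5 -344.6   66. ]
 [ 558.7 -340.4   66. ]]
```

Call:
jog_arm(
  plan=[
    [[0, 0, 0], [0, 0, -0.06], -0.4],
    [[0, 0, 0], [0, 0, -0.1], -0.4],
    [[0, 0, -14.5], [-0.458, -0.265, -0.1], -0.4],
    [[0, 0, -14.5], [-0.458, -0.265, -0.1], -0.4],
    [[0, 0, -14.5], [-0.458, -0.265, -0.1], -0.4],
    [[0, 0, -14.5], [-0.458, -0.265, -0.1], -0.4],
    [[0, 0, -14.5], [-0.458, -0.265, -0.1], -0.4],
    [[0, 0, -14.5], [-0.458, -0.265, -0.1], -0.4],
    [[0, 0, -14.5], [-0.458, -0.265, -0.1], -0.4],
    [[0, 0, -14.5], [-0.458, -0.265, -0.1], -0.4],
    [[0, 0, -14.5], [-0.458, -0.265, -0.1], -0.4],
    [[0, 0, -14.5], [-0.458, -0.265, -0.1], -0.4],
  ],
)

```text
time: 1.6
tool_pos: [548.4, 146.8, 347.2]
tcp_rot: [-180.0, -0.1, 173.3]
ft_force: [0.3, 1.1, -0.2]
finger_gap: 25.2
```

Run:
```python
from h import *
s=sense();print(s['time'],s['tool_pos'],s['tcp_rot'],s['finger_gap'],s['joint_pos'])
for n in("scene","top"):
    p,d=snapshot(n); cv2.imwrite(f"pics/{n}1.png",p); np.save(f"pics/{n}1.npy",d)
    uv=proj(n,[s['tool_pos'],s['tool_pos']+[0,0,-17]]);print(n,uv)
    u=uv[0]; crop(p,int(max(0,u[0]-80)),int(max(0,u[1]-60)),160,120,5,f'pics/{n}1c.png')
```

```text
1.6 [548.35564705 146.82380436 347.21977825] [-1.79951094e+02 -8.80166274e-02  1.73334893e+02] 25.190935306802068 [ 9.82827197e+00  1.42909943e+00  8.14029154e+01 -2.20830101e-02
  9.72662643e+01 -7.35094330e+01]
scene [[326.59192468 178.28374408]
 [325.95352464 186.19033123]]
top [[195.0294633  201.85262584]
 [196.14858094 202.53750676]]
```

View pics/scene1c.png

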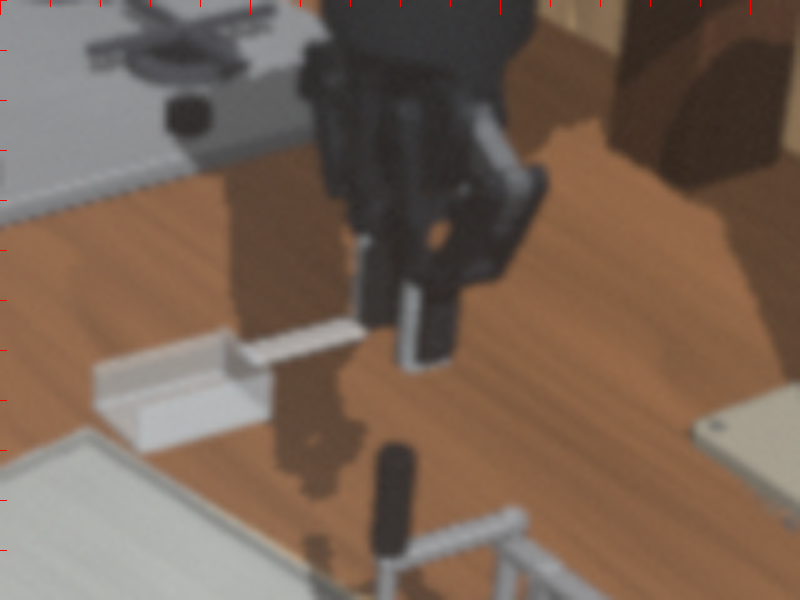

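View pics/top1c.png

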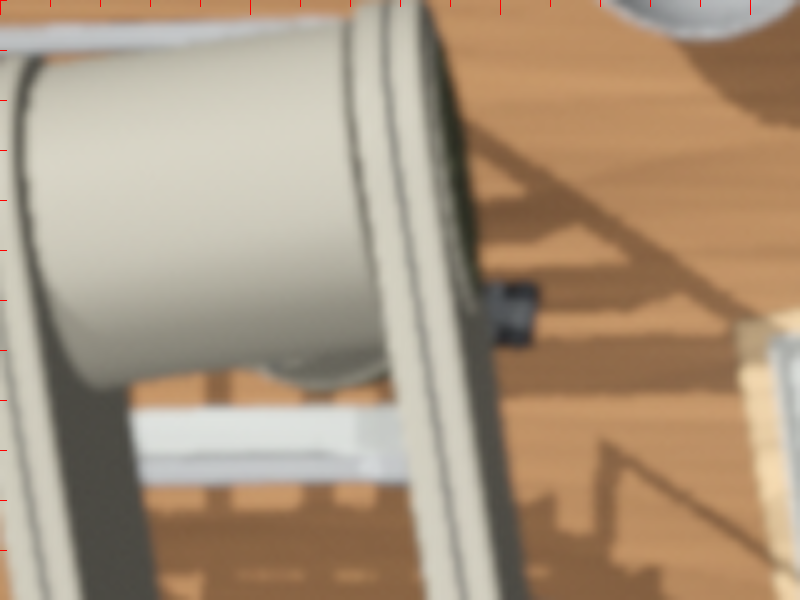

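The scene crop shows the open fingers directly above the pin: tips at about (327.6,187.6) and pin top at about (325,207). The arm hides the pin in the top view. I'll check the scene camera against the known TCP using depth.

Run:
```python
from h import *
D=np.load('pics/scene1.npy');C=cloud('scene',D)
t=np.array([548.36,146.82,347.22]);psi=np.radians(173.33)
ax=np.array([np.cos(psi),np.sin(psi)]);ay=np.array([np.sin(psi),-np.cos(psi)])
P=C.reshape(-1,3);m=(np.linalg.norm(P-t,axis=1)<60)&(P[:,2]<352)&(P[:,2]>325);Q=P[m]-t
L=np.c_[Q[:,:2]@ax,Q[:,:2]@ay,Q[:,2]]
print(len(L));print(np.percentile(L,[1,5,25,50,75,95,99],axis=0).round(1))
for b in range(-40,45,4):
    s=L[(L[:,1]>=b)&(L[:,1]<b+4)]
    if len(s): print(b,len(s),s[:,0].min().round(1),np.median(s[:,0]).round(1),s[:,2].min().round(1))
# pin
m=(P[:,2]>240)&(P[:,2]<290)&(abs(P[:,0]-548)<30)&(abs(P[:,1]-148)<30);print('pin',P[m].mean(0),np.percentile(P[m],[2,50,98],axis=0).round(1))
```

```text
187
[[-11.9 -17.1 -16.8]
 [-11.4 -14.2 -15.4]
 [ -9.2 -12.1 -10.1]
 [ -5.5  17.2  -4.8]
 [  0.6  24.1  -0.4]
 [  5.   27.8   3.8]
 [  7.   28.3   4.6]]
-20 4 -11.0 -10.3 -14.4
-16 45 -11.7 -3.0 -17.6
-12 37 -11.4 -4.6 -13.5
8 1 -9.6 -9.6 -8.0
12 4 -11.9 -10.8 -10.3
16 17 -12.4 -9.7 -16.8
20 32 -12.7 -7.7 -16.1
24 41 -8.0 -0.1 -10.5
28 6 -7.7 -1.0 -2.7
pin [550.7601543  153.17958257 264.40141977] [[541.3 145.4 241.2]
 [551.4 154.  265.7]
 [556.4 157.9 284.3]]
```

Call:
jog_arm(
  plan=[
    [[0, 0, 0], [0, 0, 0.03], -0.4],
    [[0, 0, 0], [0, 0, 0.06], -0.4],
    [[0, 0, 0], [0, 0, 0.086], -0.4],
    [[0, 0, 0], [0, 0, 0.086], -0.4],
    [[0, 0, 0], [0, 0, 0.086], -0.4],
  ],
)

```text
time: 2.33
tool_pos: [547.5, 149.9, 263.7]
tcp_rot: [180.0, 0.1, 173.6]
ft_force: [0.6, 0.1, 0.5]
finger_gap: 25.8
```

Run:
```python
from h import *
s=sense();print(s['time'],s['tool_pos'],s['tcp_rot'],s['finger_gap'],s['ft_force'])
p,d=snapshot('scene'); cv2.imwrite("pics/scene2.png",p); np.save("pics/scene2.npy",d)
crop(p,260,150,140,120,5,'pics/scene2c.png')
```

```text
2.325 [547.53758228 149.90453028 263.67138646] [1.79970022e+02 7.54739312e-02 1.73611032e+02] 25.77929385853938 [0.62859613 0.05079734 0.52939021]
```

View pics/scene2c.png

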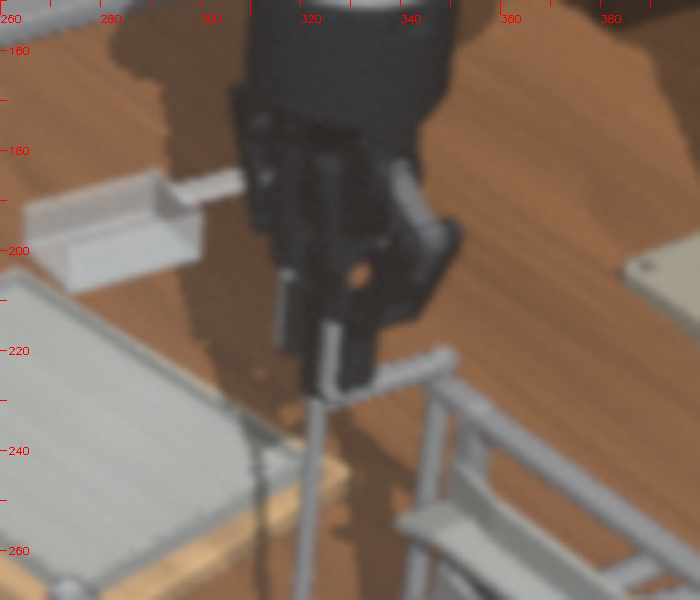

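Run:
```python
from h import *
p=np.array([547.5,149,262.3]);r=[180,0,173.5];pv=np.array([487.3,154.7])
for k in range(1,15):
    ph=-5.4-9.4*k; q=np.r_[pv+60.2*np.array([np.cos(np.radians(ph)),np.sin(np.radians(ph))]),262.3]
    s,w=rel(p,r,q,[180,0,173.5-9.4*k]); print(k,w.round(1),s.round(4))
    if k==12: p,r=q,[180,0,173.5-9.4*k]; print(p,r)
```

```text
1 [-0.  -0.   9.4] [ 0.0009 -0.0098 -0.    ]
2 [ 0.  -0.  18.8] [ 0.0031 -0.0195 -0.    ]
3 [ 0.  -0.  28.2] [ 0.0069 -0.0286 -0.    ]
4 [ 0.  -0.  37.6] [ 0.0121 -0.037  -0.    ]
5 [ 0. -0. 47.] [ 0.0186 -0.0444 -0.    ]
6 [ 0.  -0.  56.4] [ 0.0262 -0.0506 -0.    ]
7 [ 0.  -0.  65.8] [ 0.0347 -0.0556 -0.    ]
8 [-0.  -0.  75.2] [ 0.044 -0.059 -0.   ]
9 [ 0.  -0.  84.6] [ 0.0536 -0.061  -0.    ]
10 [ 0. -0. 94.] [ 0.0635 -0.0613 -0.    ]
11 [  0.   -0.  103.4] [ 0.0733 -0.06   -0.    ]
12 [  0.   -0.  112.8] [ 0.0827 -0.0571 -0.    ]
[458.85244395 101.64553219 262.3       ] [180, 0, 60.69999999999999]
13 [-0.  -0.   9.4] [ 0.0006 -0.0098 -0.    ]
14 [-0.  -0.  18.8] [ 0.0028 -0.0195 -0.    ]
```

Call:
jog_arm(
  plan=[
    [[0, 0, 9.4], [0.001, -0.01, 0], -0.48],
    [[0, 0, 18.8], [0.003, -0.0195, 0], -0.48],
    [[0, 0, 28.2], [0.007, -0.0285, 0], -0.48],
    [[0, 0, 37.6], [0.012, -0.037, 0], -0.48],
    [[0, 0, 47], [0.0185, -0.0445, 0], -0.48],
    [[0, 0, 56.4], [0.026, -0.0505, 0], -0.48],
    [[0, 0, 65.8], [0.0345, -0.0555, 0], -0.48],
    [[0, 0, 75.2], [0.044, -0.059, 0], -0.48],
    [[0, 0, 84.6], [0.0535, -0.061, 0], -0.48],
    [[0, 0, 94], [0.0635, -0.0615, 0], -0.48],
    [[0, 0, 103.4], [0.0735, -0.06, 0], -0.48],
    [[0, 0, 112.8], [0.0825, -0.057, 0], -0.48],
  ],
)

```text
time: 3.88
tool_pos: [459.8, 101.7, 264.4]
tcp_rot: [179.8, -0.1, 60.4]
ft_force: [1.1, -1.0, 0.5]
finger_gap: 22.2
```

Call:
jog_arm(
  plan=[
    [[0, 0, 9.4], [0.0005, -0.01, 0], -0.48],
    [[0, 0, 18.8], [0.003, -0.0195, 0], -0.48],
    [[0, 0, 18.8], [0.003, -0.0195, 0], -0.48],
    [[0, 0, 18.8], [0.003, -0.0195, 0], -0.48],
  ],
)

```text
time: 4.38
tool_pos: [444.1, 113.9, 263.2]
tcp_rot: [179.9, -0.1, 42.2]
ft_force: [0.7, -0.6, 0.5]
finger_gap: 22.4
```

Run:
```python
from h import *
s=sense();print(s['time'],s['tool_pos'],s['tcp_rot'],s['finger_gap'],s['ft_force'],s['joint_pos'])
p,d=snapshot('scene'); cv2.imwrite("pics/scene3.png",p); np.save("pics/scene3.npy",d)
crop(p,260,150,140,120,5,'pics/scene3c.png')
```

```text
4.375 [444.07124294 113.87566237 263.22973261] [ 1.79949788e+02 -7.70651863e-02  4.21732098e+01] 22.373180657008724 [ 0.74739979 -0.64232264  0.46151476] [ 7.96903291e+00 -1.54370287e+01  1.05566971e+02  1.79456508e-03
  8.97780954e+01  5.57958514e+01]
```

View pics/scene3c.png

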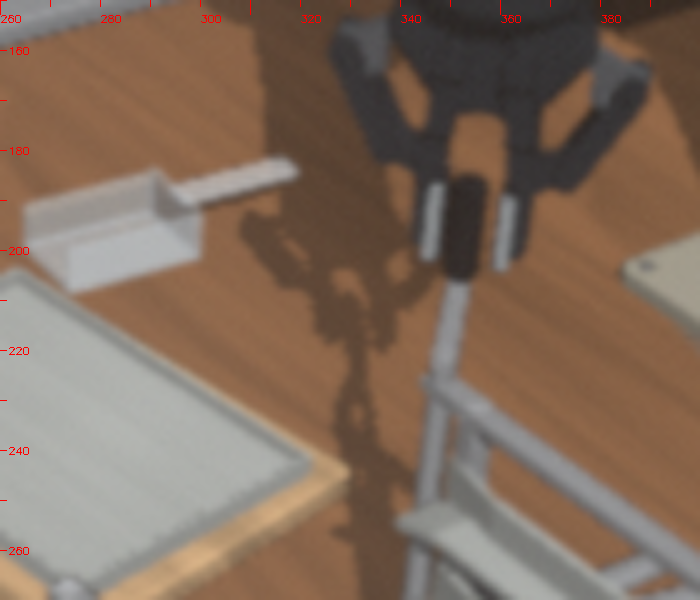

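The gate is now open to about 135° (2.35 rad), and the pin is visible between the fingers at (352,196). Next I'll compute the grasp.

Run:
```python
from h import *
def go(p,r,s,tz): 
    A=Rt(r); return p+A.apply(np.array(s)*1000),[180,0,r[2]-tz]
p,r=np.array([547.5,149,262.3]),[180,0,173.5]
p,r=go(p,r,[.0825,-.057,0],112.8);p,r=go(p,r,[.003,-.0195,0],18.8);print(p,r)
u=np.array([np.cos(np.radians(98.9)),np.sin(np.radians(98.9))]);v=np.array([-u[1],u[0]])
for n,f in(('top','top0'),('scene','scene3')):
    D=np.load(f'pics/{f}.npy');C=cloud(n,D).reshape(-1,3)[D.ravel()>0]
    S=C[(C[:,0]>350)&(C[:,0]<650)&(C[:,1]>-400)&(C[:,1]<30)&(C[:,2]>5)&(C[:,2]<90)]
    L=np.c_[(S[:,:2]-[499,-134.5])@u,(S[:,:2]-[499,-134.5])@v,S[:,2]]
    T=L[(L[:,0]<-135)&(L[:,0]>-200)&(abs(L[:,1])<20)];print(n,'tang',np.percentile(T,[2,50,98],axis=0).round(1))
    G=L[(L[:,0]<-205)&(L[:,2]>30)];print('grip',np.percentile(G,[2,50,98],axis=0).round(1)); G=G[G[:,2]>60]; print('griptop',np.percentile(G,[2,50,98],axis=0).round(1))
    Tr=L[(abs(L[:,0])<110)&(abs(L[:,1])<70)]; print('floor z',np.median(Tr[:,2]))
q=[p[0],p[1],352.3]
print(rel(p,r,q,r)); print(rel(p,r,[535.5,-354,150],[180,0,8.9]))
```

```text
[443.54053526 113.86483499 262.3       ] [180, 0, 41.900000000000006]
top tang [[-198.2  -15.1   18.3]
 [-167.3   -2.5   24.7]
 [-135.9   10.1   30.7]]
grip [[-231.9  -19.7   32.1]
 [-218.8   -2.6   62.7]
 [-213.3   14.3   68.8]]
griptop [[-232.1  -19.2   60.4]
 [-223.    -1.5   64.5]
 [-214.3   13.8   69.7]]
floor z 20.5203522359609
scene tang [[-199.4  -19.1   21.9]
 [-167.    -6.    25.5]
 [-137.     7.5   28.8]]
grip [[-231.7  -25.    31.4]
 [-217.2   -9.7   52.9]
 [-212.3   10.3   67.2]]
griptop [[-231.7  -24.    60.3]
 [-221.1   -7.1   64.5]
 [-213.7   11.2   67.5]]
floor z 21.658707597336615
(array([-5.54667824e-34,  1.10218212e-17, -9.00000000e-02]), array([0., 0., 0.]))
(array([-0.24400888,  0.40965072,  0.1123    ]), array([ 0.00000000e+00, -4.04133444e-15,  3.30000000e+01]))
```

Run:
```python
from h import *
p,r=np.array([443.5,113.9,262.3]),[180,0,41.9]
print(rel(p,r,[537,-354,152.3],[180,0,9.3]))
```

```text
(array([-0.24288572,  0.41070572,  0.11      ]), array([ 0.00000000e+00, -3.99234857e-15,  3.26000000e+01]))
```

Call:
jog_arm(
  plan=[
    [[0, 0, 0], [0, 0, -0.04], -0.48],
    [[0, 0, 0], [0, 0, -0.08], -0.48],
    [[0, 0, 32.6], [-0.243, 0.411, -0.05], 0.4],
    [[0, 0, 32.6], [-0.243, 0.411, -0.05], 0.6],
    [[0, 0, 32.6], [-0.243, 0.411, -0.05], 0.6],
    [[0, 0, 32.6], [-0.243, 0.411, 0], 0.6],
    [[0, 0, 32.6], [-0.243, 0.411, 0.05], 0.6],
    [[0, 0, 32.6], [-0.243, 0.411, 0.08], 0.6],
    [[0, 0, 32.6], [-0.243, 0.411, 0.11], 0.6],
    [[0, 0, 32.6], [-0.243, 0.411, 0.11], 0.6],
    [[0, 0, 32.6], [-0.243, 0.411, 0.11], 0.6],
    [[0, 0, 32.6], [-0.243, 0.411, 0.11], 0.6],
  ],
)

```text
time: 5.92
tool_pos: [535.7, -355.3, 148.6]
tcp_rot: [-179.8, 0.2, 9.3]
ft_force: [-1.1, 0.2, 0.1]
finger_gap: 68.4
```

Run:
```python
from h import *
s=sense();print(s['time'],s['tool_pos'],s['tcp_rot'],s['finger_gap'],s['ft_force'],s['joint_pos'])
for n in("scene","top"):
    p,d=snapshot(n); cv2.imwrite(f"pics/{n}4.png",p); np.save(f"pics/{n}4.npy",d)
crop(cv2.imread('pics/scene4.png'),160,130,200,140,4,'pics/scene4c.png')
```

```text
5.925 [ 535.70505641 -355.32301847  148.60117061] [-179.77468397    0.22665286    9.31091536] 68.41493964854789 [-1.09760075  0.21613781  0.08137141] [-3.81160061e+01  1.79013679e+01  8.38411062e+01 -1.47687393e-02
  7.85767895e+01  4.25764895e+01]
```

View pics/scene4c.png

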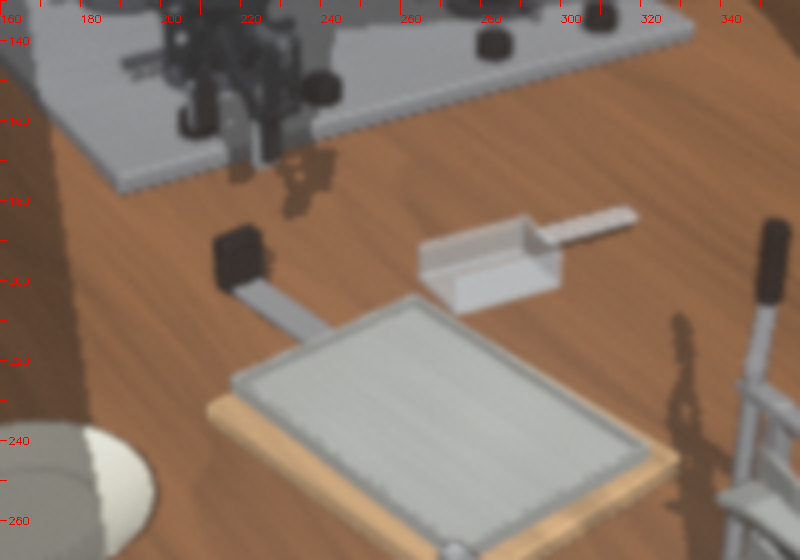

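View pics/top4.png

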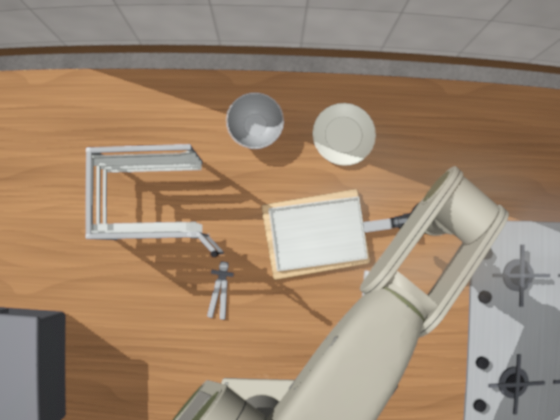

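Call:
jog_arm(
  plan=[
    [[0, 0, 0], [0, 0, 0.03], 0.6],
    [[0, 0, 0], [0, 0, 0.06], 0.6],
    [[0, 0, 0], [0, 0, 0.085], 0.6],
    [[0, 0, 0], [0, 0, 0.1], 0.6],
    [[0, 0, 0], [0, 0, 0.1], 0.6],
    [[0, 0, 0], [0, 0, 0.1], 0.6],
  ],
)

```text
time: 6.78
tool_pos: [538.5, -354.8, 54.1]
tcp_rot: [179.9, -0.1, 9.4]
ft_force: [0.0, -0.2, 0.7]
finger_gap: 68.5
```

Run:
```python
from h import *
s=sense();print(s['time'],s['tool_pos'],s['tcp_rot'],s['finger_gap'],s['ft_force'])
p,d=snapshot('scene'); cv2.imwrite(f"pics/scene5.png",p); np.save(f"pics/scene5.npy",d)
crop(p,180,130,130,100,6,'pics/scene5c.png')
```

```text
6.775 [ 538.49629378 -354.75821735   54.09607787] [ 1.79899629e+02 -9.54682919e-02  9.37057573e+00] 68.46958100636456 [ 0.00747383 -0.24925885  0.6629793 ]
```

View pics/scene5c.png

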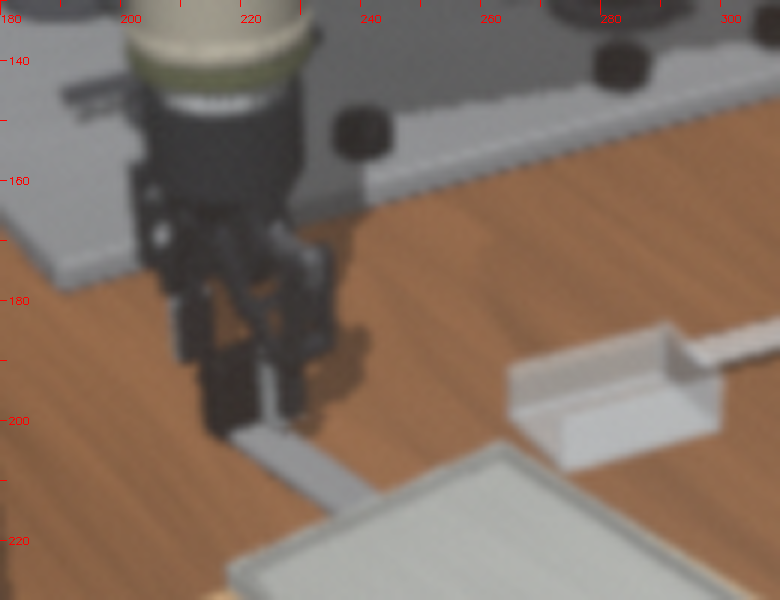

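Call:
jog_arm(
  plan=[
    [[0, 0, 0], [0, 0, 0.002], 0],
    [[0, 0, 0], [0, 0, 0.002], -0.4],
    [[0, 0, 0], [0, 0, 0.002], -1],
    [[0, 0, 0], [0, 0, 0.002], -1],
    [[0, 0, 0], [0, 0, 0.002], -1],
    [[0, 0, 0], [0, 0, 0.002], -1],
    [[0, 0, 0], [0, 0, 0.002], -1],
    [[0, 0, 0], [0, 0, 0.002], -1],
  ],
  force=110,
)

```text
time: 7.82
tool_pos: [537.7, -354.6, 50.7]
tcp_rot: [180.0, -0.0, 9.3]
ft_force: [-0.7, -1.4, 6.1]
finger_gap: 16.6
```

Call:
jog_arm(
  plan=[
    [[0, 0, 0], [0, 0, -0.005], -1],
    [[0, 0, 0], [0, 0, -0.015], -1],
    [[0, 0, 0], [0, 0, -0.03], -1],
    [[0, 0, 0], [0, 0, -0.04], -1],
    [[0, 0, 0], [0, 0, -0.04], -1],
  ],
)

```text
time: 8.45
tool_pos: [538.4, -355.0, 92.2]
tcp_rot: [179.9, -0.1, 9.3]
ft_force: [0.4, -0.7, -3.5]
finger_gap: 16.5
```

```bash
cat >> h.py <<'E'
def fitsheet(n,D,ang,z0):
    """fit plane to tray floor region around predicted; ang deg"""
E
python3 - <<'E'
from h import *
s=sense();print(s['time'],s['tool_pos'],s['tcp_rot'],s['finger_gap'],s['ft_force'],s['wrist_torque'])
for n in("scene","top"):
    p,d=snapshot(n); cv2.imwrite(f"pics/{n}6.png",p); np.save(f"pics/{n}6.npy",d)
crop(cv2.imread('pics/scene6.png'),170,130,190,140,4,'pics/scene6c.png')
u=np.array([np.cos(np.radians(99.3)),np.sin(np.radians(99.3))]);v=np.array([-u[1],u[0]])
D=np.load('pics/scene6.npy');C=cloud('scene',D).reshape(-1,3)[D.ravel()>0]
L=np.c_[(C[:,:2]-s['tool_pos'][:2])@u,(C[:,:2]-s['tool_pos'][:2])@v,C[:,2]]
F=L[(L[:,0]>120)&(L[:,0]<330)&(abs(L[:,1])<60)&(L[:,2]>30)]
A=np.c_[F[:,:2],np.ones(len(F))];c=np.linalg.lstsq(A,F[:,2],rcond=None)[0];print('slopes deg',np.degrees(c[:2]),'z at mid',c[0]*225+c[2],np.std(F[:,2]-A@c))
E
```

```text
8.45 [ 538.43767236 -355.03480816   92.20896247] [ 1.79871149e+02 -1.16475835e-01  9.34468382e+00] 16.517013128627024 [ 0.42564075 -0.65223783 -3.53624708] [-0.60042322 -0.11719458 -0.06129277]
slopes deg [-86.93940928 125.28790907] z at mid 133.47082512254974 133.5224132840709
```

View pics/scene6c.png

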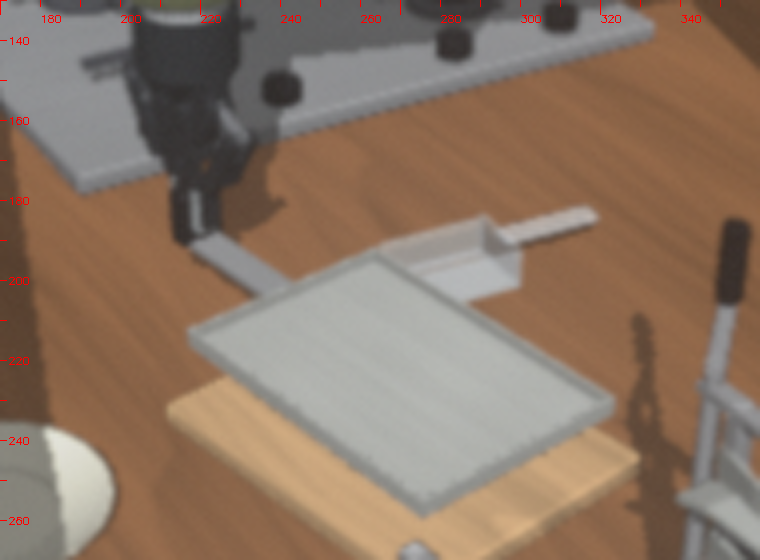

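The sheet is off the board and held by the grip at (215,188). Next I'll measure its tilt and pose in the hand.

Run:
```python
from h import *
t=np.array([537.8,-354.5,91.5])
for n in('scene','top'):
  D=np.load(f'pics/{n}6.npy');C=cloud(n,D).reshape(-1,3)[D.ravel()>0]
  for a in (98.9,99.3):
    u=np.array([np.cos(np.radians(a)),np.sin(np.radians(a))]);v=np.array([-u[1],u[0]])
    L=np.c_[(C[:,:2]-t[:2])@u,(C[:,:2]-t[:2])@v,C[:,2]]
    F=L[(L[:,0]>120)&(L[:,0]<330)&(abs(L[:,1])<60)&(L[:,2]>40)&(L[:,2]<90)]
    A=np.c_[F[:,:2],np.ones(len(F))];c=np.linalg.lstsq(A,F[:,2],rcond=None)[0];print(n,'slopes deg',np.degrees(c[:2]),'z at mid',c[0]*225+c[2],np.std(F[:,2]-A@c))
    S=L[(L[:,0]>60)&(L[:,0]<400)&(abs(L[:,1])<130)&(abs(L[:,2]-(L[:,:2]@c[:2]+c[2])-4)<10)]
    r=cv2.minAreaRect(S[:,:2].astype(np.float32));print(r)
    e=[]
    for b in np.arange(130,320,15):
        q=S[(S[:,0]>b)&(S[:,0]<b+15)][:,1]; e.append((b+7.5,q.min(),q.max()))
    e=np.array(e);print('edges v',np.median(e[:,1:],0),'slope',np.degrees(np.polyfit(e[:,0],e[:,1],1)[0]),np.degrees(np.polyfit(e[:,0],e[:,2],1)[0]))
    e=np.array([(S[(S[:,1]>b)&(S[:,1]<b+15)][:,0].min(),S[(S[:,1]>b)&(S[:,1]<b+15)][:,0].max()) for b in np.r_[-75:-30:15,30:60:15]]);print('ends u',np.median(e,0))
```

```text
scene slopes deg [-0.44157168 -0.06281068] z at mid 61.42811837388209 1.4410907048104387
((204.48245239257812, 0.4272003173828125), (288.57672119140625, 171.37051391601562), 0.26716604828834534)
edges v [-84.09058507  83.23440589] slope 0.1098254325297059 0.07230658638727136
ends u [104.84771597 347.75317314]
scene slopes deg [-0.44098757 -0.05207136] z at mid 61.42510699425352 1.4366346144921676
((204.48052978515625, -1.0003738403320312), (171.37046813964844, 288.57666015625), 89.86717224121094)
edges v [-85.78718926  81.36373626] slope -0.2760477294314604 -0.3412522642265743
ends u [105.02359194 347.58740963]
top slopes deg [-0.26010713 -0.0848921 ] z at mid 59.466862181175294 2.884485893658436
((203.85816955566406, 2.1683197021484375), (287.4289855957031, 166.05242919921875), 0.34493738412857056)
edges v [-80.37104073  84.68356575] slope 0.4388558313207681 0.24064935431178977
ends u [106.54954544 347.56262563]
top slopes deg [-0.26950417 -0.07272807] z at mid 59.460599430385955 2.8960822018545143
((203.86830139160156, 0.7450714111328125), (166.05239868164062, 287.42901611328125), 89.94493103027344)
edges v [-81.87324294  83.09977087] slope 0.03759523520227508 -0.1618017565902059
ends u [106.26046696 347.38966553]
```

Run:
```python
from h import *
p,r=np.array([537,-354,90.3]),[180,0,9.3]
print(rel(p,r,[606.5,-211.4,162.3],[180,0,3.0]))
```

```text
(array([ 0.09163118, -0.12949416, -0.072     ]), array([ 2.76008165e-33, -7.71527483e-16,  6.30000000e+00]))
```

Call:
jog_arm(
  plan=[
    [[0, 0, 0], [0, 0, -0.02], -1],
    [[0, 0, 0], [0, 0, -0.045], -1],
    [[0, 0, 0], [0, 0, -0.072], -1],
    [[0, 0, 0.8], [0.011, -0.016, -0.072], -1],
    [[0, 0, 2], [0.03, -0.043, -0.072], -1],
    [[0, 0, 3.2], [0.05, -0.07, -0.072], -1],
    [[0, 0, 4.4], [0.068, -0.096, -0.072], -1],
    [[0, 0, 5.6], [0.083, -0.117, -0.072], -1],
    [[0, 0, 6.3], [0.0915, -0.1295, -0.072], -1],
    [[0, 0, 6.3], [0.0915, -0.1295, -0.072], -1],
    [[0, 0, 6.3], [0.0915, -0.1295, -0.072], -1],
  ],
)

```text
time: 9.93
tool_pos: [606.4, -212.6, 162.5]
tcp_rot: [180.0, 0.0, 3.0]
ft_force: [-0.4, -0.7, -1.7]
finger_gap: 16.6
```

Run:
```python
from h import *
s=sense();print(s['time'],s['tool_pos'],s['tcp_rot'],s['finger_gap'],s['ft_force'],s['wrist_torque'],s['joint_pos'])
for n in("scene","top"):
    p,d=snapshot(n); cv2.imwrite(f"pics/{n}7.png",p); np.save(f"pics/{n}7.npy",d)
t=np.array([606.5,-211.4]);a=93.0
u=np.array([np.cos(np.radians(a)),np.sin(np.radians(a))]);v=np.array([-u[1],u[0]])
for n in('scene','top'):
    D=np.load(f'pics/{n}7.npy');C=cloud(n,D).reshape(-1,3)[D.ravel()>0]
    L=np.c_[(C[:,:2]-t)@u,(C[:,:2]-t)@v,C[:,2]]
    F=L[(L[:,0]>130)&(L[:,0]<320)&(abs(L[:,1])<60)&(L[:,2]>115)&(L[:,2]<150)]
    A=np.c_[F[:,:2],np.ones(len(F))];c=np.linalg.lstsq(A,F[:,2],rcond=None)[0];print(n,'slopes deg',np.degrees(c[:2]),'z at mid',c[0]*226+c[2],np.std(F[:,2]-A@c))
    S=L[(L[:,0]>60)&(L[:,0]<400)&(abs(L[:,1])<130)&(abs(L[:,2]-(L[:,:2]@c[:2]+c[2])-4)<12)]
    e=[]
    for b in np.arange(130,320,15):
        q=S[(S[:,0]>b)&(S[:,0]<b+15)][:,1]; e.append((b+7.5,q.min(),q.max()))
    e=np.array(e);print('edges v',np.median(e[:,1:],0),'slope',np.degrees(np.polyfit(e[:,0],e[:,1],1)[0]),np.degrees(np.polyfit(e[:,0],e[:,2],1)[0]))
    e=np.array([(S[(S[:,1]>b)&(S[:,1]<b+15)][:,0].min(),S[(S[:,1]>b)&(S[:,1]<b+15)][:,0].max()) for b in np.r_[-75:-30:15,30:60:15]]);print('ends u',np.median(e,0))
    # rack in same frame
    for z0,z1,nm in((217,225,'bars'),(171,180,'ledge top'),(116,126,'ledge mid'),(128,141,'guide mid'),(185,198,'guide top')):
      for sg in(1,-1):
        Q=L[(L[:,2]>z0)&(L[:,2]<z1)&(L[:,0]>410)&(L[:,0]<585)&(sg*L[:,1]>60)&(sg*L[:,1]<115)]
        e=[(b+6,*np.percentile(Q[(Q[:,0]>b)&(Q[:,0]<b+12)][:,1],[4,50,96])) for b in np.arange(410,580,12) if ((Q[:,0]>b)&(Q[:,0]<b+12)).sum()>5]
        if len(e)>4: e=np.array(e);print(nm,sg,np.median(e[:,1:],0).round(1),'slope',np.degrees(np.polyfit(e[:,0],e[:,2],1)[0]).round(2),'z',np.median(Q[:,2]).round(1))
```

```text
9.925 [ 606.43677089 -212.5546964   162.47669854] [1.79970437e+02 1.46333601e-02 3.03313148e+00] 16.586952656445384 [-0.41398857 -0.69671708 -1.72128686] [-0.66483404 -0.07509365  0.00356517] [-2.38674408e+01  1.69359550e+01  8.35101023e+01 -3.35411212e-02
  7.95536186e+01  6.31055054e+01]
scene slopes deg [-0.31467889  0.07040748] z at mid 132.07531854353303 1.1766438987518246
edges v [-84.76147307  82.10474251] slope -0.2016417692031523 0.2212113055869589
ends u [104.73039478 346.35666683]
bars 1 [ 92.   96.2 103.3] slope 0.14 z 221.4
bars -1 [-108.4 -104.   -97.5] slope -0.46 z 221.9
ledge top 1 [68.6 76.8 86.7] slope -0.26 z 177.1
ledge top -1 [-96.2 -94.3 -91.9] slope -0.24 z 177.1
ledge mid 1 [68.6 77.6 86.8] slope -0.23 z 122.5
ledge mid -1 [-96.  -92.3 -72.9] slope -0.26 z 122.4
guide mid 1 [84.9 86.6 89.3] slope -0.18 z 135.8
guide mid -1 [-93.6 -92.3 -89.2] slope -0.21 z 135.9
guide top 1 [84.9 86.4 89.4] slope -0.09 z 192.2
guide top -1 [-93.7 -92.4 -91.6] slope -0.29 z 188.9
top slopes deg [-0.31045763  0.0087138 ] z at mid 130.82130452146035 2.6520589971056188
edges v [-81.63927542  82.92690297] slope -0.28540139399676445 -0.12778297614339743
ends u [106.85875332 343.97479138]
bars 1 [ 96.5 101.3 106.3] slope -0.19 z 221.0
bars -1 [-105.2  -99.4  -94.6] slope -0.51 z 220.7
ledge top 1 [72.4 80.  92.5] slope 0.03 z 176.3
ledge top -1 [-86.5 -78.8 -71. ] slope 0.32 z 176.0
ledge mid -1 [-77.3 -73.8 -70.6] slope 0.83 z 120.8
guide top 1 [89.7 90.6 92.2] slope 0.14 z 194.1
guide top -1 [-90.3 -88.1 -86. ] slope -0.64 z 193.6
```

View pics/top7.png

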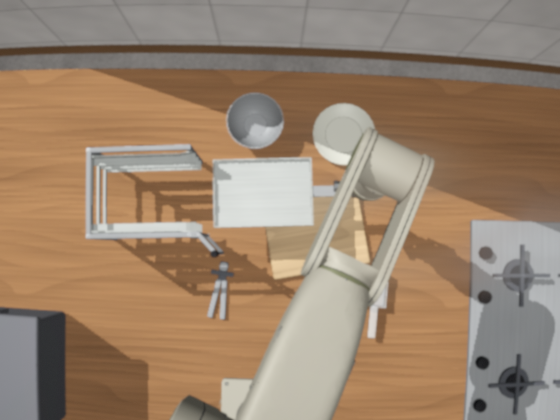

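View pics/scene7.png

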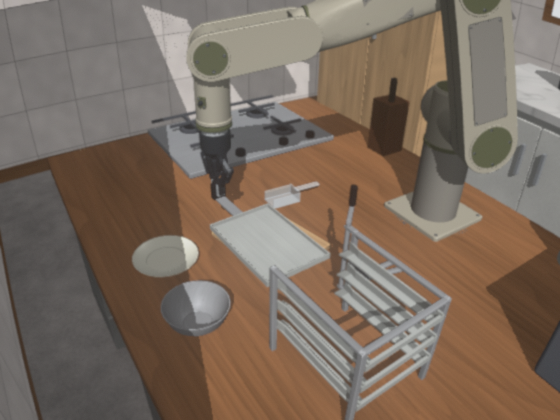

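Sheet and rack agree to within about 1 mm sideways, 0.1° in angle and about 6 mm in height clearance in both cameras, so I can insert. I'll go part way first.

Call:
jog_arm(
  plan=[
    [[0, 0, 0], [0, -0.01, 0], -1],
    [[0, 0, 0], [0.0005, -0.03, 0], -1],
    [[0, 0, 0], [0.0005, -0.05, 0], -1],
    [[0, 0, 0], [0.0005, -0.07, 0], -1],
    [[0, 0, 0], [0.001, -0.09, 0], -1],
    [[0, 0, 0], [0.001, -0.11, 0], -1],
    [[0, 0, 0], [0.001, -0.12, 0], -1],
    [[0, 0, 0], [0.001, -0.12, 0], -1],
  ],
)

```text
time: 11.02
tool_pos: [601.4, -91.0, 162.3]
tcp_rot: [180.0, 0.0, 3.1]
ft_force: [-0.3, -0.1, -3.5]
finger_gap: 16.4
```

Run:
```python
from h import *
s=sense();print(s['time'],s['tool_pos'],s['tcp_rot'],s['finger_gap'],s['ft_force'],s['wrist_torque'])
for n in("scene","top"):
    p,d=snapshot(n); cv2.imwrite(f"pics/{n}8.png",p); np.save(f"pics/{n}8.npy",d)
crop(cv2.imread('pics/scene8.png'),210,190,210,160,3,'pics/scene8c.png')
crop(cv2.imread('pics/top8.png'),80,130,200,120,4,'pics/top8c.png')
```

```text
11.025 [601.43371666 -91.02352233 162.338112  ] [1.79993664e+02 5.19251193e-04 3.10780092e+00] 16.402836424399037 [-0.30204067 -0.08544579 -3.46203472] [-0.63711273 -0.05451328 -0.01526171]
```

View pics/scene8c.png

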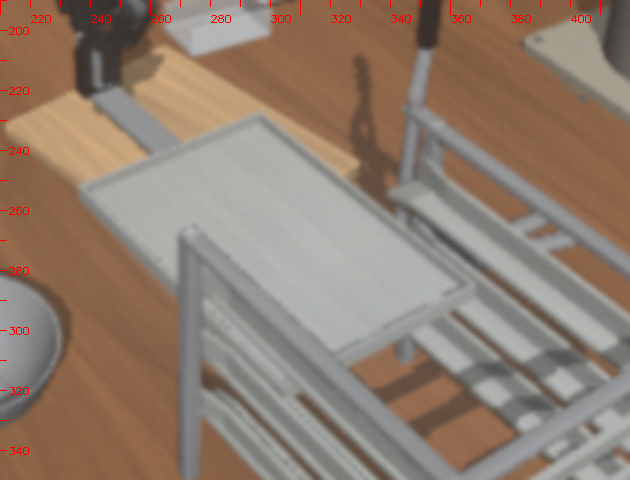

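View pics/top8c.png

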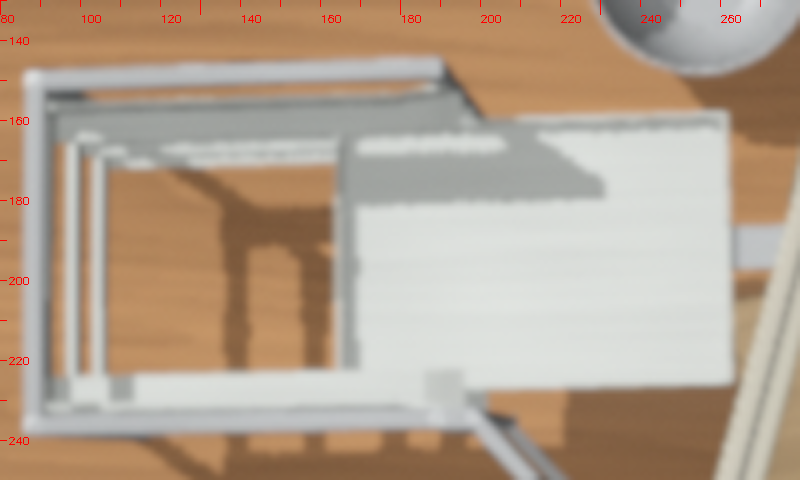

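The sheet's leading edge (top crop, column 163) has entered between the top and middle rails without contact, and the forces show only its weight. I'll continue to about 10 mm short of home.

Call:
jog_arm(
  plan=[
    [[0, 0, 0], [0, -0.01, 0], -1],
    [[0, 0, 0], [0, -0.03, 0], -1],
    [[0, 0, 0], [0, -0.05, 0], -1],
    [[0, 0, 0], [0, -0.07, 0], -1],
    [[0, 0, 0], [0, -0.09, 0], -1],
    [[0, 0, 0], [0, -0.11, 0], -1],
    [[0, 0, 0], [0, -0.13, 0], -1],
    [[0, 0, 0], [0, -0.145, 0], -1],
    [[0, 0, 0], [0, -0.155, 0], -1],
    [[0, 0, 0], [0, -0.155, 0], -1],
    [[0, 0, 0], [0, -0.155, 0], -1],
  ],
)

```text
time: 12.5
tool_pos: [593.3, 62.5, 162.3]
tcp_rot: [180.0, 0.0, 3.0]
ft_force: [-0.2, 0.1, -3.3]
finger_gap: 16.6
```

Run:
```python
from h import *
s=sense();print(s['time'],s['tool_pos'],s['tcp_rot'],s['finger_gap'],s['ft_force'],s['wrist_torque'],s['joint_pos'])
for n in("scene","top"):
    p,d=snapshot(n); cv2.imwrite(f"pics/{n}9.png",p); np.save(f"pics/{n}9.npy",d)
crop(cv2.imread('pics/scene9.png'),230,180,210,200,3,'pics/scene9c.png')
crop(cv2.imread('pics/top9.png'),80,130,200,120,4,'pics/top9c.png')
```

```text
12.5 [593.26715829  62.49152975 162.26597921] [1.79979767e+02 1.74477791e-03 3.02324568e+00] 16.555594295593824 [-0.15912615  0.14033648 -3.31267624] [-0.63237584 -0.01887972 -0.01559577] [ 1.10134068e+00  1.00792253e+01  9.15012256e+01 -2.07015857e-02
  7.84206150e+01  8.80822502e+01]
```

View pics/scene9c.png

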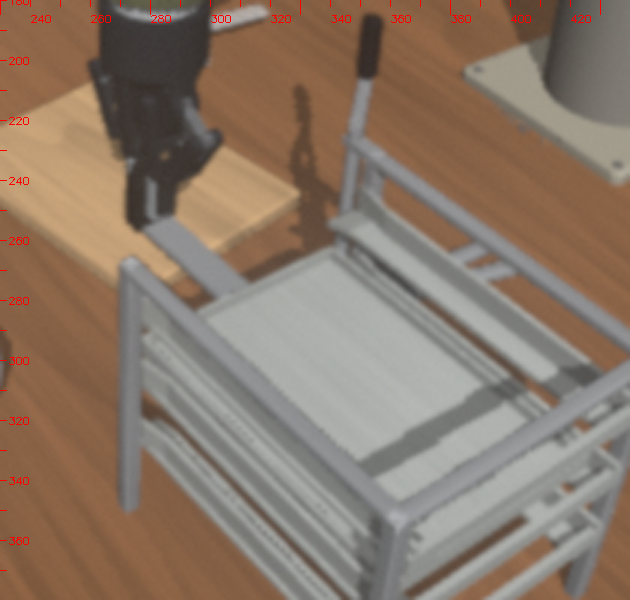

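View pics/top9c.png

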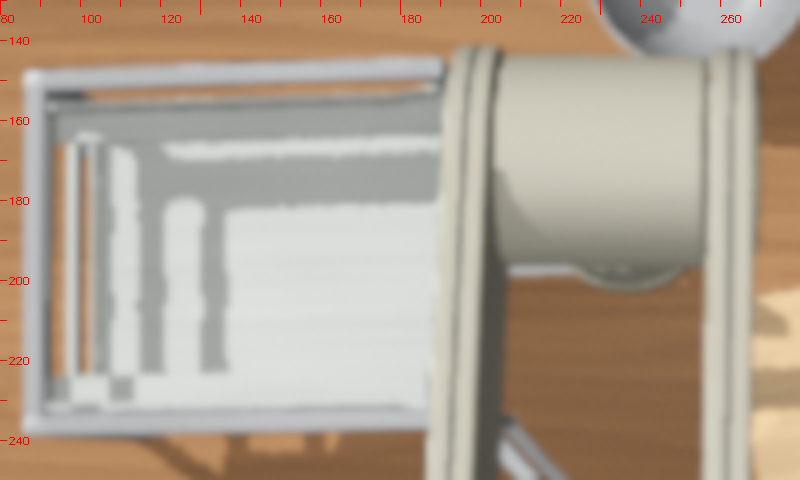

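Call:
jog_arm(
  plan=[
    [[0, 0, 0], [0, 0, 0.002], -1],
    [[0, 0, 0], [0, 0, 0.004], -1],
    [[0, 0, 0], [0, -0.004, 0.004], -1],
    [[0, 0, 0], [0, -0.007, 0.004], -1],
    [[0, 0, 0], [0, -0.007, 0.004], -1],
  ],
)

```text
time: 13.22
tool_pos: [592.8, 70.4, 158.4]
tcp_rot: [-180.0, -0.0, 3.1]
ft_force: [-0.8, 0.3, -2.6]
finger_gap: 16.6
```

Call:
jog_arm(
  plan=[
    [[0, 0, 0], [0, -0.0015, 0], -1],
    [[0, 0, 0], [0, -0.003, 0], -1],
    [[0, 0, 0], [0, -0.003, 0], -1],
  ],
)

```text
time: 13.6
tool_pos: [592.7, 73.1, 158.3]
tcp_rot: [180.0, -0.0, 3.0]
ft_force: [-0.5, -1.1, -3.7]
finger_gap: 16.6
```

Call:
jog_arm(
  plan=[
    [[0, 0, 0], [0, -0.001, 0], -1],
    [[0, 0, 0], [0, -0.002, 0], -1],
    [[0, 0, 0], [0, -0.002, 0], -1],
  ],
)

```text
time: 13.98
tool_pos: [592.5, 73.5, 158.3]
tcp_rot: [179.9, 0.0, 3.0]
ft_force: [-0.9, -7.3, -2.7]
finger_gap: 16.6
```

Call:
jog_arm(
  plan=[
    [[0, 0, 0], [0, 0.001, 0], -1],
    [[0, 0, 0], [0, 0.001, 0.001], -1],
    [[0, 0, 0], [0, 0.001, 0.002], -1],
    [[0, 0, 0], [0, 0.001, 0.002], -1],
  ],
)

```text
time: 14.48
tool_pos: [592.7, 73.4, 156.4]
tcp_rot: [180.0, -0.0, 3.0]
ft_force: [-1.3, -5.5, -2.1]
finger_gap: 16.7
```

Run:
```python
from h import *
s=sense();print(s['time'],s['tool_pos'],s['finger_gap'],s['ft_force'],s['wrist_torque'])
p,d=snapshot('scene');cv2.imwrite("pics/scene10.png",p);np.save('pics/scene10.npy',d)
C=cloud('scene',d).reshape(-1,3)[d.ravel()>0]
a=93.0;u=np.array([np.cos(np.radians(a)),np.sin(np.radians(a))]);v=np.array([-u[1],u[0]]);o=np.array([580,285.])
L=np.c_[(C[:,:2]-o)@u,(C[:,:2]-o)@v,C[:,2]]
F=L[(L[:,0]>-90)&(L[:,0]<115)&(abs(L[:,1])<60)&(L[:,2]>112)&(L[:,2]<140)]
A=np.c_[F[:,:2],np.ones(len(F))];c=np.linalg.lstsq(A,F[:,2],rcond=None)[0];print('slopes',np.degrees(c[:2]),'floor z mid',c[0]*14.5+c[2])
```

```text
14.475 [592.70769831  73.35378866 156.38371307] 16.66494624221455 [-1.28365096 -5.46272409 -2.11356255] [-1.13337323  0.04083434  0.04019556]
slopes [ 0.04998252 -0.12479609] floor z mid 127.23604319169824
```

Call:
jog_arm(
  plan=[
    [[0, 0, 0], [0, 0.0005, 0.0005], -1],
    [[0, 0, 0], [0, 0.001, 0.001], -1],
    [[0, 0, 0], [0, 0.001, 0.001], -1],
  ],
)

```text
time: 14.9
tool_pos: [592.8, 73.3, 155.5]
tcp_rot: [-180.0, -0.0, 3.0]
ft_force: [0.3, -0.9, -0.6]
finger_gap: 16.5
```

Call:
jog_arm(
  plan=[
    [[0, 0, 0], [0, 0, 0], -0.5],
    [[0, 0, 0], [0, 0, 0], -0.3],
    [[0, 0, 0], [0, 0, 0], 0],
    [[0, 0, 0], [0, 0, 0], 0.2],
    [[0, 0, 0], [0, 0, 0], 0.2],
    [[0, 0, 0], [0, 0, 0], 0.2],
  ],
)

```text
time: 15.65
tool_pos: [592.7, 73.0, 155.3]
tcp_rot: [180.0, -0.0, 3.0]
ft_force: [-0.6, -0.2, -0.3]
finger_gap: 50.9
```

```bash
cat > chk.py <<'E'
from h import *
import sys
k=sys.argv[1]
s=sense();print(s['time'],s['tool_pos'],s['tcp_rot'],s['finger_gap'],s['ft_force'])
a=93.0;u=np.array([np.cos(np.radians(a)),np.sin(np.radians(a))]);v=np.array([-u[1],u[0]]);o=np.array([580,285.])
for n in('scene','top'):
    p,d=snapshot(n);cv2.imwrite(f"pics/{n}{k}.png",p);np.save(f'pics/{n}{k}.npy',d)
    C=cloud(n,d).reshape(-1,3)[d.ravel()>0]
    L=np.c_[(C[:,:2]-o)@u,(C[:,:2]-o)@v,C[:,2]]
    F=L[(L[:,0]>-90)&(L[:,0]<100)&(abs(L[:,1])<55)&(L[:,2]>112)&(L[:,2]<140)]
    A=np.c_[F[:,:2],np.ones(len(F))];c=np.linalg.lstsq(A,F[:,2],rcond=None)[0];print(n,'slopes',np.degrees(c[:2]).round(2),'floor z mid',(c[0]*14.5+c[2]).round(1))
    S=L[(abs(L[:,1])<60)&(abs(L[:,2]-128)<9)];print(' ends u of sheet',[np.median([S[(S[:,1]>b)&(S[:,1]<b+10)][:,0].min() for b in (-50,-40,-30,30,40)]).round(1)])
    G=L[(L[:,0]<-195)&(L[:,0]>-230)&(abs(L[:,1])<30)&(L[:,2]>150)&(L[:,2]<178)];print(' grip',len(G),np.percentile(G,[3,50,97],axis=0).round(1) if len(G) else '')
    P=L[(L[:,2]>240)&(L[:,2]<290)&(abs(L[:,0]+150)<90)&(L[:,1]>20)&(L[:,1]<180)];print(' pin',len(P),np.median(P,0).round(1) if len(P) else '')
crop(cv2.imread(f'pics/scene{k}.png'),230,180,210,200,3,f'pics/scene{k}c.png')
crop(cv2.imread(f'pics/top{k}.png'),80,130,200,120,4,f'pics/top{k}c.png')
E
python3 chk.py 11
```

```text
15.65 [592.67193419  72.963728   155.30828334] [ 1.79999668e+02 -1.20519316e-03  3.04147218e+00] 50.907189354445784 [-0.58450387 -0.24106378 -0.32570218]
scene slopes [0.1  0.02] floor z mid 126.5
 ends u of sheet [np.float64(-2776.1)]
 grip 146 [[-216.7  -21.3  150.7]
 [-204.5  -11.7  166. ]
 [-200.4    2.7  171.9]]
 pin 160 [-161.7  138.2  265.2]
top slopes [-0.05 -0.  ] floor z mid 125.3
 ends u of sheet [np.float64(-77.3)]
 grip 0 
 pin 54 [-166.9  146.2  281.6]
```

View pics/scene11c.png

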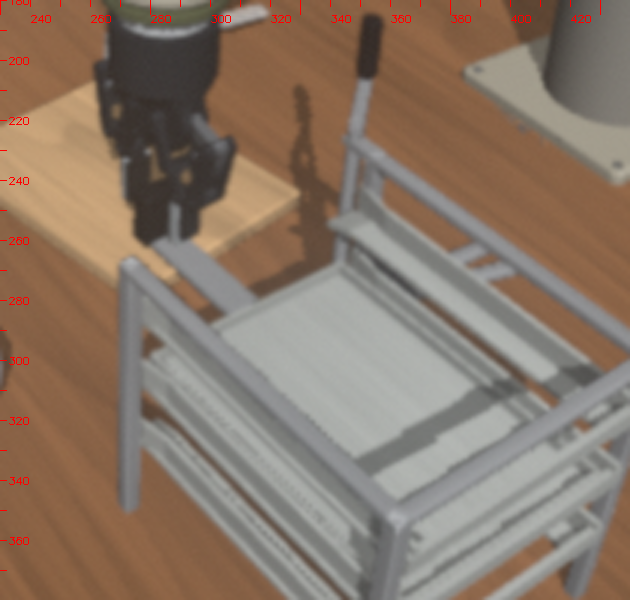

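The sheet lies level with its floor at z=126.5, so its underside is at ledge height. It is home and released. Next I'll rise and go back to the gate pin.

Run:
```python
from h import *
p,r=np.array([592.6,73.2,155.3]),[180,0,3.0]
print(rel(p,r,[444,112,345.3],[180,0,42]))
```

```text
(array([-0.14636571, -0.04652395, -0.19      ]), array([ 0.00000000e+00,  4.77612252e-15, -3.90000000e+01]))
```

Call:
jog_arm(
  plan=[
    [[0, 0, 0], [0, 0, -0.02], 0.2],
    [[0, 0, 0], [0, 0, -0.06], 0.2],
    [[0, 0, 0], [0, 0, -0.11], 0.2],
    [[0, 0, 0], [0, 0, -0.16], 0],
    [[0, 0, 0], [0, 0, -0.19], -0.3],
  ],
)

```text
time: 16.38
tool_pos: [593.3, 73.0, 350.8]
tcp_rot: [180.0, -0.3, 3.0]
ft_force: [-0.3, -0.4, -0.7]
finger_gap: 30.0
```

Call:
jog_arm(
  plan=[
    [[0, 0, -10], [-0.04, -0.013, 0], -0.3],
    [[0, 0, -20], [-0.08, -0.026, 0], -0.3],
    [[0, 0, -30], [-0.12, -0.038, 0], -0.3],
    [[0, 0, -39], [-0.1465, -0.0465, 0], -0.3],
    [[0, 0, -39], [-0.1465, -0.0465, 0], -0.3],
    [[0, 0, -39], [-0.1465, -0.0465, 0], -0.3],
  ],
)

```text
time: 17.12
tool_pos: [444.4, 111.5, 346.5]
tcp_rot: [179.9, -0.1, 41.9]
ft_force: [-0.4, -0.8, -0.9]
finger_gap: 30.0
```

```bash
python3 chk.py 12
```

```text
17.125 [444.41382739 111.54461112 346.46709528] [ 1.79926186e+02 -8.92211893e-02  4.19216231e+01] 30.008523189239078 [-0.41017284 -0.7515616  -0.8512053 ]
scene slopes [ 0.07 -0.02] floor z mid 126.5
 ends u of sheet [np.float64(-2772.2)]
 grip 202 [[-217.6  -20.9  151.7]
 [-204.5   -5.7  166. ]
 [-200.3   12.7  171.6]]
 pin 155 [-161.5  138.1  265. ]
top slopes [0.05 0.08] floor z mid 125.2
 ends u of sheet [np.float64(-106.0)]
 grip 102 [[-218.5  -16.7  152.7]
 [-212.     0.3  168.3]
 [-204.7   16.5  173.6]]
 pin 0
```

View pics/scene12c.png

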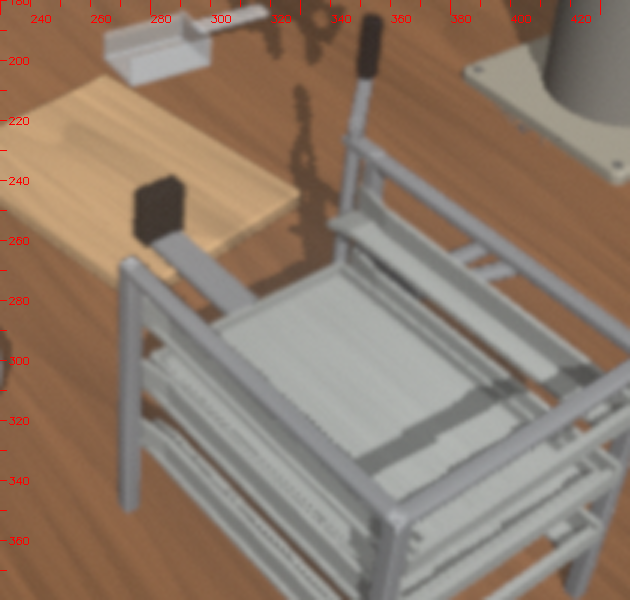

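Call:
jog_arm(
  plan=[
    [[0, 0, 0], [0, 0, 0.03], -0.3],
    [[0, 0, 0], [0, 0, 0.06], -0.3],
    [[0, 0, 0], [0, 0, 0.083], -0.3],
    [[0, 0, 0], [0, 0, 0.083], -0.48],
    [[0, 0, 0], [0, 0, 0.083], -0.48],
  ],
)

```text
time: 17.85
tool_pos: [444.5, 111.5, 263.3]
tcp_rot: [180.0, -0.0, 42.0]
ft_force: [-0.7, 0.4, 0.9]
finger_gap: 22.1
```

Run:
```python
from h import *
s=sense();print(s['time'],s['tool_pos'],s['finger_gap'],s['ft_force'])
p_,d=snapshot('scene');crop(p_,300,150,110,100,5,'pics/scene13c.png')
p=np.array([444,112,262.3]);r=[180,0,42];pv=np.array([487.3,154.7])
ph0=np.degrees(np.arctan2(112-154.7,444-487.3));n=15;st=(3-ph0)/n;print(ph0,st)
for k in range(1,n+1):
    ph=ph0+st*k; q=np.r_[pv+60.2*np.array([np.cos(np.radians(ph)),np.sin(np.radians(ph))]),262.3]
    s,w=rel(p,r,q,[180,0,42+st*k]); print(k,w.round(1),s.round(4)) if k<11 else print(k,rel(p1,r1,q,[180,0,42+st*k]))
    if k==10: p1,r1=q,[180,0,42+st*k]; print(p1,r1)
```

```text
17.85 [444.52678578 111.51244686 263.25376314] 22.137953245382565 [-0.72630148  0.39614681  0.87057595]
-135.39973151104874 9.22664876740325
1 [ 0.   0.  -9.2] [0.0018 0.0096 0.    ]
2 [  0.    0.  -18.5] [0.0046 0.0189 0.    ]
3 [  0.    0.  -27.7] [0.0088 0.0276 0.    ]
4 [  0.    0.  -36.9] [0.0143 0.0355 0.    ]
5 [  0.    0.  -46.1] [0.021  0.0425 0.    ]
6 [  0.    0.  -55.4] [0.0288 0.0483 0.    ]
7 [  0.    0.  -64.6] [0.0374 0.0527 0.    ]
8 [  0.    0.  -73.8] [0.0466 0.0558 0.    ]
9 [  0.   0. -83.] [0.0562 0.0573 0.    ]
10 [  0.    0.  -92.3] [0.0659 0.0572 0.    ]
[531.23189565 113.54142198 262.3       ] [180, 0, np.float64(134.26648767403248)]
11 (array([1.21598869e-03, 9.60721125e-03, 1.17654405e-18]), array([-7.06988673e-31,  1.12993859e-15, -9.22664877e+00]))
12 (array([3.95666776e-03, 1.88951505e-02, 2.31398855e-18]), array([-7.09286619e-31,  2.25987718e-15, -1.84532975e+01]))
13 (array([8.15111829e-03, 2.76234791e-02, 3.38290053e-18]), array([ 8.91424799e-32,  3.38981576e-15, -2.76799463e+01]))
14 (array([1.36908030e-02, 3.55663394e-02, 4.35562037e-18]), array([ 1.43716761e-30,  4.51975435e-15, -3.69065951e+01]))
15 (array([2.04323747e-02, 4.25181987e-02, 5.20697760e-18]), array([-1.41732267e-33,  5.64969294e-15, -4.61332438e+01]))
```

View pics/scene13c.png

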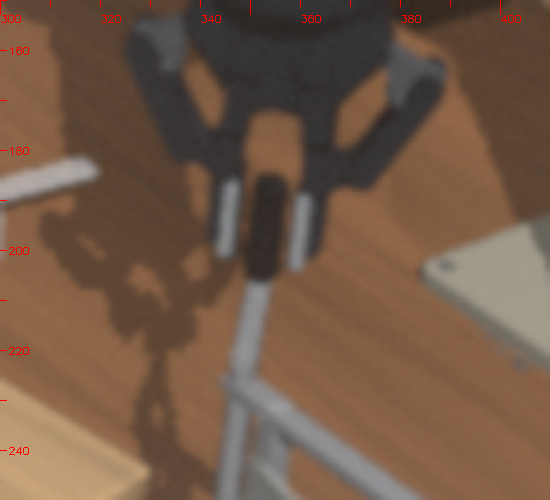

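The pin at (352,196) is between the fingers. Next is the swing shut.

Call:
jog_arm(
  plan=[
    [[0, 0, -9.2], [0.002, 0.0095, 0], -0.48],
    [[0, 0, -18.5], [0.0045, 0.019, 0], -0.48],
    [[0, 0, -27.7], [0.009, 0.0275, 0], -0.48],
    [[0, 0, -36.9], [0.0145, 0.0355, 0], -0.48],
    [[0, 0, -46.1], [0.021, 0.0425, 0], -0.48],
    [[0, 0, -55.4], [0.029, 0.0485, 0], -0.48],
    [[0, 0, -64.6], [0.0375, 0.0525, 0], -0.48],
    [[0, 0, -73.8], [0.0465, 0.056, 0], -0.48],
    [[0, 0, -83], [0.056, 0.0575, 0], -0.48],
    [[0, 0, -92.3], [0.066, 0.057, 0], -0.48],
  ],
)

```text
time: 19.15
tool_pos: [532.1, 113.3, 263.7]
tcp_rot: [179.9, 0.1, 134.6]
ft_force: [-0.8, -1.4, 0.3]
finger_gap: 22.3
```

Call:
jog_arm(
  plan=[
    [[0, 0, -9.2], [0.001, 0.0095, 0], -0.48],
    [[0, 0, -18.5], [0.004, 0.019, 0], -0.48],
    [[0, 0, -27.7], [0.008, 0.0275, 0], -0.48],
    [[0, 0, -36.9], [0.0135, 0.0355, 0], -0.48],
    [[0, 0, -46.1], [0.0205, 0.0425, 0], -0.48],
    [[0, 0, -46.1], [0.0205, 0.0425, 0], -0.48],
    [[0, 0, -46.1], [0.0205, 0.0425, 0], -0.48],
  ],
)

```text
time: 20.02
tool_pos: [547.6, 157.7, 263.1]
tcp_rot: [180.0, 0.1, -179.8]
ft_force: [0.3, -0.2, 0.0]
finger_gap: 22.4
```

```bash
python3 chk.py 14
```

```text
20.025 [547.56673092 157.71278408 263.05717349] [ 1.79994519e+02  6.37237529e-02 -1.79764968e+02] 22.41320550010734 [ 0.29443153 -0.24235486  0.03208654]
scene slopes [ 0.07 -0.05] floor z mid 126.5
 ends u of sheet [np.float64(-2777.0)]
 grip 206 [[-217.7  -20.7  150.9]
 [-204.1   -6.1  166.1]
 [-200.5   13.1  172. ]]
 pin 384 [-122.5   31.6  268.5]
top slopes [-0.33 -0.53] floor z mid 126.2
 ends u of sheet [np.float64(93.5)]
 grip 101 [[-2.185e+02 -1.680e+01  1.533e+02]
 [-2.121e+02  2.000e-01  1.684e+02]
 [-2.046e+02  1.630e+01  1.739e+02]]
 pin 0
```

View pics/scene14c.png

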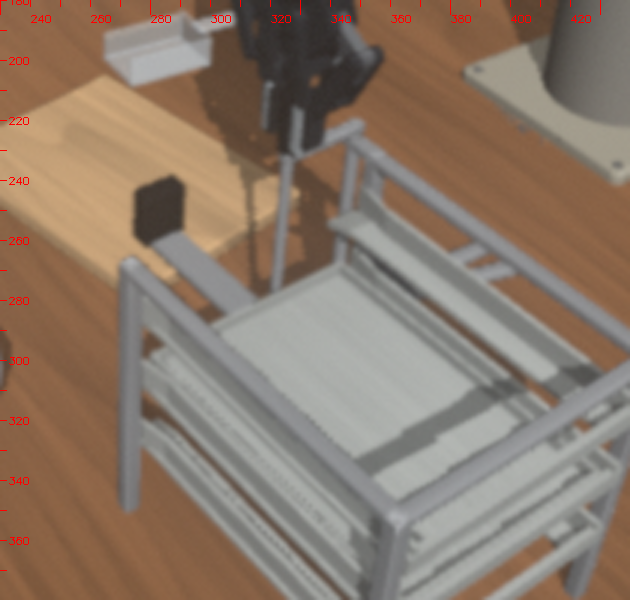

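The gate is nearly shut. I'll nudge it onto its end stop, watching the force.

Call:
jog_arm(
  plan=[
    [[0, 0, 0], [0, 0.002, 0], -0.48],
    [[0, 0, 0], [0, 0.004, 0], -0.48],
    [[0, 0, 0], [0, 0.004, 0], -0.48],
  ],
)

```text
time: 20.5
tool_pos: [547.3, 159.6, 262.5]
tcp_rot: [-179.8, 0.0, -179.7]
ft_force: [-0.0, -10.8, 1.4]
finger_gap: 22.0
```

Call:
jog_arm(
  plan=[
    [[0, 0, 0], [0, -0.003, 0], -0.48],
    [[0, 0, 0], [0, -0.003, 0], -0.25],
    [[0, 0, 0], [0, -0.003, 0], -0.25],
    [[0, 0, 0], [0, -0.003, -0.03], -0.25],
    [[0, 0, 0], [0, -0.003, -0.07], -0.25],
    [[0, 0, 0], [0, -0.003, -0.12], -0.25],
    [[0, 0, 0], [0, -0.003, -0.16], -0.25],
    [[0, 0, 0], [-0.06, 0.05, -0.16], -0.25],
    [[0, 0, 0], [0.1, 0, -0.16], -0.25],
    [[0, 0, 0], [0.15, 0, -0.16], -0.25],
    [[0, 0, 0], [0.15, 0, -0.16], -0.25],
    [[0, 0, 0], [0.15, 0, -0.16], -0.25],
  ],
)

```text
time: 22.0
tool_pos: [394.7, 160.7, 422.8]
tcp_rot: [180.0, 0.1, -179.5]
ft_force: [0.6, 0.1, 0.9]
finger_gap: 32.1
```

```bash
python3 chk.py 15
```

```text
22.0 [394.71712969 160.73572513 422.82374275] [ 1.79966796e+02  6.39856733e-02 -1.79501199e+02] 32.07022141747964 [0.63095967 0.08246481 0.87876484]
scene slopes [ 0.08 -0.06] floor z mid 126.5
 ends u of sheet [np.float64(-2777.2)]
 grip 204 [[-217.6  -20.9  151.4]
 [-203.8   -6.3  165.8]
 [-200.7   12.8  171.8]]
 pin 174 [-120.7   34.3  264.9]
top slopes [-0.    0.21] floor z mid 125.3
 ends u of sheet [np.float64(-106.0)]
 grip 99 [[-218.5  -16.7  156.5]
 [-211.8    0.3  168.2]
 [-204.4   16.4  173.3]]
 pin 63 [-127.6   41.7  279.5]
```

View pics/scene15c.png

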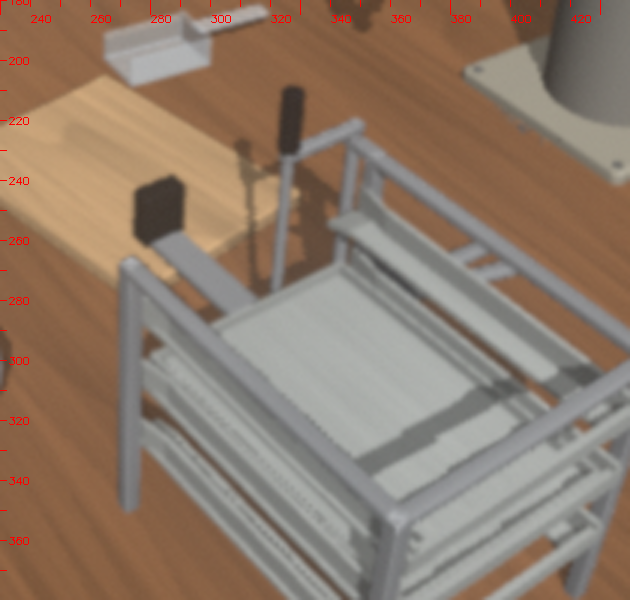

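View pics/top15.png

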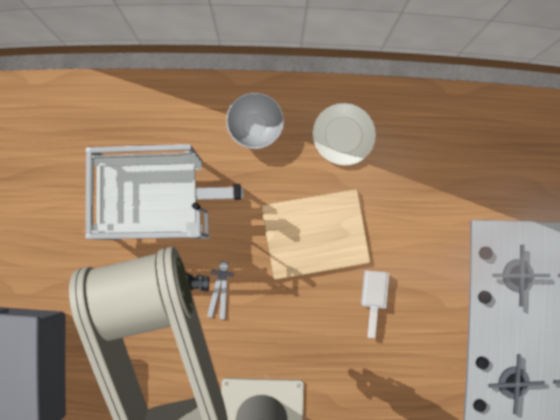

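The pin is at −142/+41 mm in the rail frame, against −140/+40 when fully shut. The sheet is level and home, the bystanders look unmoved, and the arm is clear. Handing in.

Run:
```python
from bench import *
print(sense()['qd'].round(2)); print(hand_in())
```

```text
[-0.6   3.43 -1.99 -0.08 -1.28 -0.22]
the job is handed in; nothing more can be done
None
```

The sheet is home on the middle rails with the gate shut in front of it, and I handed the job in at about 22 s of the 72 s allowed. `hand_in` gives no verdict, so success rests on my own checks.

**What I did:**
1. I swung the gate open to about 2.4 rad with the pin caged between the fingers.
2. I gripped the sheet's upright block at 110 N, lifted it and slid it along the middle rails until it touched the rear stop at about 7 N.
3. I eased off about 2 mm while lowering it onto the ledges, then let go.
4. I swung the gate shut until it reached its end stop at about 11 N, then backed the arm clear.

**Last checks:**
- **Sheet:** the scene camera shows it level within 0.1°, with its underside at ledge height. The grip is within about 1–2 mm of its home position along the rails, and it did not move between letting go and the end.
- **Gate:** the pin is within about 2 mm of its fully shut position, roughly 0.03 rad.
- **Bystanders:** in the last top view the bowl, plate, can opener and scoop look unmoved. I checked this by eye and did not measure it.

**What disagreed:**
- **Cameras:** the two differ by 3–4 mm across the rack. I used the offset between sheet and rack within each camera, where they agreed to about 1 mm.
- **Top camera:** it gave noisier tilt readings, 0 to 0.2° at the end, and 0.3 to 0.5° in one earlier view where the arm blocked part of it.
- **Arm:** the joint speeds still read up to 3.4 deg/s at hand-in, so it was still settling, but in free space.

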